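# Load the sloped hand-over bin for the courier

### The job

Make up the hand-over bin for the courier: lift its lid right open until it rests back on its stop, lay each brown carton waiting on the bench flat and crosswise in the covered compartment and slide it down the slope until it rests against the back stop or snugly against the carton before it, then shut the lid again. Slide each white card mailer there is up out of the slotted rack and stand it on its long edge in one of the bin's two open channels, one to a channel, slid down until its end rests against the back stop. Do not disturb the tape measure or the note block.

Things in the scene. Friction and masses are not known exactly. Their poses are not given: they have to be found in the camera images.
- handover_bin: grey sheet-metal bin on low legs, fixed, 225 mm (own x) by 260 mm (own y), 165 mm high at its high end; origin on the worktop under the middle of its deck. Own -x: front (to the robot); own +y (left): low end. Its deck slopes down to own +y at 16 degrees and has a compartment with a hinged lid and, in front of that, two open narrow channels. A back stop 56 mm high closes all three at the low end.
- bin_stop (a point): point on the deck at the foot of the back stop, mid compartment. y axis: down the slope (things up the slope have negative y); z: normal to the deck, whose surface is z = 0; x: level, away from the bin's front. The compartment is x -67 to +67 mm, y -260 to 0, with 56 mm walls all round. Things may stay where left on the slope: push them home.
- bin_lid (a joint): lid over the compartment: 0 shut, 1.9 rad fully open, leaning back past upright on its stop. Hinged along the compartment's far wall, its near edge swings up and away. About 300 g, soft-close hinge: let go before upright it sinks shut by itself in a few seconds, past upright it sinks onto its stop. Shut, its top is 61 mm above the deck; it reaches 147 mm from the hinge line to its near edge.
- lid_handle (a point): middle of the lid's black round bar handle: 10 mm thick, 100 mm long, parallel to the hinge line (y axis of bin_stop), 40 mm off the lid's outer face on a post at each end. From the hinge line it is 124.5 mm along the lid and 44 mm off it. It moves with the lid and its axes turn with it.
- lid_hinge (a point): middle of the lid's hinge line, fixed to the bin, 72.5 mm beyond the compartment's middle and 57.5 mm above the deck; the line runs along the y axis of bin_stop
- channel_1 (a point): on the floor of the inner (nearer the lid) open channel, at the foot of the back stop; axes as bin_stop. The channel is 18 mm clear (x -9 to +9 mm), y -260 to 0, with walls 57 mm high flared at the mouth to 32 mm clear, open at its upper end; it is for one mailer on its long edge
- channel_2 (a point): on the floor of the outer (front) open channel, at the foot of the back stop; axes as bin_stop. The channel is 18 mm clear (x -9 to +9 mm), y -260 to 0, with walls 57 mm high flared at the mouth to 32 mm clear, open at its upper end; it is for one mailer on its long edge
- mailer_rack: plywood rack, fixed, left of the bin, 186 mm (own x) by 100 mm (own y), 87 mm high, origin under its middle. Two slots along own x at own y = -23 and +23 mm, each a pair of upright grooves 14 mm wide and 12 mm deep in its two end blocks, open between the blocks (142 mm); slot floor 12 mm above the worktop
- mailer_1: white rigid card mailer, a stiff flat packet 160 mm long (own x), 10 mm thick (own y), 110 mm high (own z), about 100 g; origin at the middle of its underside (the long lower edge). It starts standing on that edge in a slot of the rack, its top 35 mm above the rack. May be absent.
- mailer_2: white rigid card mailer, a stiff flat packet 160 mm long (own x), 10 mm thick (own y), 110 mm high (own z), about 100 g; origin at the middle of its underside (the long lower edge). It starts standing on that edge in a slot of the rack, its top 35 mm above the rack. May be absent.
- carton_long: closed plain brown carton, 55 x 120 x 45 mm (own x, y, z; z up), about 120 g (varies by a third or so); origin at the centre of its underside. Starts flat on the worktop to the right of the bin; grasp it across its narrow 55 mm (own x). May be absent.
- carton_mid: closed plain brown carton, 63 x 101 x 50 mm (own x, y, z; z up), about 100 g (varies by a third or so); origin at the centre of its underside. Starts flat on the worktop to the right of the bin; grasp it across its narrow 63 mm (own x). May be absent.
- carton_small: closed plain brown carton, 48 x 75 x 32 mm (own x, y, z; z up), about 60 g (varies by a third or so); origin at the centre of its underside. Starts flat on the worktop to the right of the bin; grasp it across its narrow 48 mm (own x). May be absent.
- tape_measure: yellow pocket tape measure, 33 x 68 x 61 mm, loose on the worktop; origin under its middle; leave it alone
- note_block: yellow block of notes, 77 x 77 x 29 mm, loose on the worktop; origin under its middle; leave it alone
There are look-alikes about, which are no part of the job. What is shaped like the carton_small but green or pink is not meant.

How it is judged:
By the outcome, as a careful person would: the job done as asked, in the order asked, and still so for the second after the job is handed in, with the robot touching nothing.
Of carton_long, carton_mid, carton_small only 2 to 3 are there at a start; the rules pass over those that are not, and their reading is None.
Of mailer_1, mailer_2 only 1 to 2 are there at a start; the rules pass over those that are not, and their reading is None.
At some moment in a run one of carton_long, carton_mid, carton_small may be knocked a few centimetres aside while the robot is not near it.
It also fails if it takes over 210 s, if anything falls off the work surface, if the arm or the gripper's body presses on something with over 40 N, if the wrist force passes 120 N, or if a joint passes its speed limit or range.

### The arm

A 6-joint arm with a two-finger parallel gripper is mounted at the origin on a cart in front of the work surface, level with it; the furniture and walls round the work are solid. World frame = base frame: x ahead of the robot, y to its left, z up, the work surface at z = 0. Lengths are in m, angles in rad, forces in N, time in s.
With the tool pointing down it reaches from about 0.3 to 0.85 m from the base axis. Payload 4.2 kg.
Tool frame: the origin (TCP) lies midway between the tips of the shut fingers; the grasp point (between the pads) lies 19 mm behind it (ctrl.pinch_z is the distance from the TCP to the grasp point, in m); z points along the fingers, y is the line along which they close (so a half turn about z gives the same grasp; the last joint's range is limited). The gripper opens to 91 mm and grips with 3 to 60 N. Pads are 32 mm wide; open, the fingers measure 118 mm over their backs; the gripper's body (76 mm by 178 mm) begins 60 mm behind the grasp point.
Start: joints at [-1.319, 0.32, 1.565, -0, 1.257, -0.02], TCP at [0.154, -0.554, 0.184] pointing down, gripper open.
Joint ranges: [-3.11, 3.11], [-0.84, 2.01], [0.21, 2.61], [-1.34, 4.49], [0.05, 2.63], [-2.56, 2.56]. Speed limits (rad/s): [2.57, 2.57, 3.14, 3.14, 3.14, 3.14].

### API

Orientations are given as a unit quaternion [x, y, z, w].
In Python, from plant import ctrl gives the robot as it stands.
- The arm moves only by the tool jog_arm, never from a script. Its argument "motion" is a list that holds one entry, the list of rows, each a list of 7 numbers: the shift along the tool's x, y, z in units of 50 mm (1.0 is 50 mm), then the turn, a rotation vector about the tool's x, y, z in units of 10 degrees (1.0 is 10 degrees), then the opening, from -1 (shut) to 1 (fully open). In form: [[[x, y, z, rx, ry, rz, gripper], ...]]. A call has 1 to 8 rows; each row shifts and turns the commanded pose from where the row before left it, along the tool's axes as they then stand; what a row does not reach is not made up. A row lasts 1/8 s, in which the tool goes at most 62.5 mm and 10.7 degrees, less where a joint would pass 70% of its speed; a pose out of reach is approached as far as the arm can. A call is refused whole if a number of a shift passes 1 or a number of a turn 1, either way. A call with a gripper value outside its range is refused whole. The fingers move at their own pace and stop on an object; the grip force is fixed at half the most. Time passes only in rows, so rows that do not move let the fingers close. It gives the time, the measured TCP pose, the force, the opening and the grip force at its end, in the units of the state.
- ctrl.sense(): the state, without advancing time (a new reading comes with each control period).
- ctrl.read_camera(name): name is "scene" or "side" or "wrist"; returns a dict with "color" (400x640x3 uint8, blue, green, red), "z_map" (400x640 float32, m along the optical axis (not along the pixel's ray), 0 where there is no reading), "camera_matrix" (3x3 intrinsics, pixels), "k1" (the pictures are not rectified: a ray, as slopes to the right and down, at radius r is drawn at 1 + k1 r^2 times it, then the intrinsics apply), "position" and "rotation" of the camera in the world. Camera axes: x right, y up, looking along -z (the intrinsics and any distortion apply to the point x, -y, -z); pixel columns grow to the right and rows downward; lengths in m; the calibration is good to about 2 mm. A picture is of the moment at which its call begins.
- ctrl.sign_off(): hands the job in; it is judged then, once.
The state is a dict: "clock": time; "joint_positions": joint angles; "joint_vel": joint speeds; "tau": joint torques, N m; "position": TCP position; "ee_rot": TCP orientation; "ft_force": force on the tool from outside, world axes, zero at the start; "moment": the same for the moment, N m; "width": finger opening in m; "finger_force": force on a finger pad.
Only numpy, scipy, OpenCV 4.12 (cv2) and the standard library are available. Lean on these libraries where they do the work, as an engineer would, in place of code of your own. Each camera call takes 0.05 s, during which the arm holds its last target. There are 200 camera calls.

## Working session

There is one attempt and no reset: what is moved stays moved. The work goes in short steps, Python scripts to look and compute and a tool call to move; the robot and the scene stay as the last step left them, time stands still between calls to the robot, and variables do not carry over. Pictures are saved under pics/ and viewed, at most 14 in all, crops included, and the job is handed in when it is done.

Besides the shell and the picture viewer there is one more tool, called after "Call:" as name(argument=value, ...) on one line, values as JSON. jog_arm: Moves the arm, as the interface text tells. Its arguments: {"type":"object","properties":{"motion":{"type":"array"}},"required":["motion"]}

```bash
ls; mkdir -p pics; cat > h.py <<'E'
import numpy as np, cv2
from scipy.spatial.transform import Rotation as R
from plant import ctrl
def pts(im):
    K=np.array(im["camera_matrix"]);z=im["z_map"];h,w=z.shape
    u,v=np.meshgrid(np.arange(w),np.arange(h))
    xd=(u-K[0,2])/K[0,0];yd=(v-K[1,2])/K[1,1]
    x,y=xd.copy(),yd.copy()
    for _ in range(8):
        f=1+im["k1"]*(x*x+y*y);x,y=xd/f,yd/f
    P=np.stack([x*z,-y*z,-z],-1)
    rot=np.array(im["rotation"])
    rot=rot if rot.shape==(3,3) else R.from_quat(rot).as_matrix()
    W=P@rot.T+np.array(im["position"]);W[z==0]=np.nan
    return W
E
python3 - <<'E'
from h import *
print(ctrl.sense())
for n in ["scene","side","wrist"]:
    im=ctrl.read_camera(n);cv2.imwrite(f"pics/{n}0.png",im["color"]);np.savez(f"{n}0.npz",W=pts(im),c=im["color"])
    print(n,im["position"],im["rotation"],im["camera_matrix"],im["k1"])
E
```

```text
pics
{'clock': 0.0, 'joint_positions': array([-1.31899430e+00,  3.20270331e-01,  1.56566723e+00, -2.75189398e-05,
        1.25735510e+00, -2.00187087e-02]), 'joint_vel': array([ 0.00046582, -0.00061962,  0.0008641 , -0.00020193, -0.00083584,
        0.0008226 ]), 'tau': array([ 9.80095174e-04, -4.12470317e+01, -2.31970650e+01,  7.26644299e-02,
        4.53802804e-02, -1.23509567e-04]), 'position': array([ 0.1542254 , -0.55336839,  0.18273727]), 'ee_rot': array([ 9.90777460e-01,  1.35496504e-01, -1.11285775e-04, -8.42789710e-04]), 'ft_force': array([0.11841514, 0.15276689, 0.28341461]), 'moment': array([ 0.03542197, -0.03874874,  0.00856855]), 'finger_force': 0.0, 'width': 0.09081518607846491}
scene [-0.35546327  0.61117932  0.79447726] [-0.22145867  0.45308776  0.77421427 -0.38243928] [[416.6322905    0.         320.37097921]
 [  0.         416.6322905  198.18508262]
 [  0.           0.           1.        ]] -0.06374274512530206
side [ 0.43730227 -1.30995902  1.14165728] [ 0.43063911 -0.02270947 -0.05639389  0.9004743 ] [[493.05823581   0.         313.50368247]
 [  0.         493.05823581 202.25590484]
 [  0.           0.           1.        ]] 0.043522465939307066
wrist [ 0.23147683 -0.5310108   0.3835356 ] [-0.11262012  0.08651543 -0.59858783  0.78836819] [[340.4704784    0.         323.415736  ]
 [  0.         340.4704784  199.33874636]
 [  0.           0.           1.        ]] -0.027521680060471714
```

View pics/scene0.png

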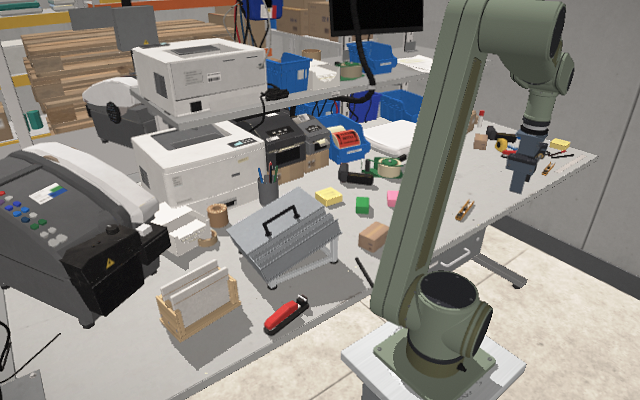

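View pics/side0.png

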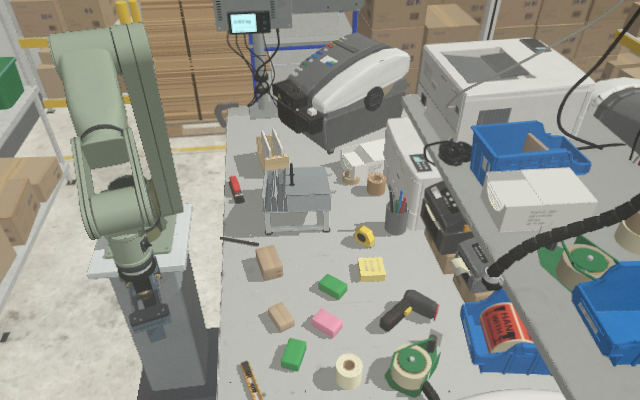

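Scene shows the bin at about (285,240) with handle (280,220), and two mailers in the rack at (197,290). Side shows brown cartons at (268,262) and (281,317); green and pink blocks nearby are look-alikes. Next I build a top-down map from the depth data.

```bash
cat > td.py <<'E'
from h import *
def topdown(Ws,cs,x0,x1,y0,y1,s):
    H=int((x1-x0)/s);Wd=int((y1-y0)/s)
    Z=np.full((H,Wd),-1.);C=np.zeros((H,Wd,3),np.uint8)
    for W,c in zip(Ws,cs):
        p=W.reshape(-1,3);c=c.reshape(-1,3)
        m=np.isfinite(p[:,0])&(p[:,2]<0.4);p=p[m];c=c[m]
        r=((x1-p[:,0])/s).astype(int);k=((y1-p[:,1])/s).astype(int)
        ok=(r>=0)&(r<H)&(k>=0)&(k<Wd)
        for i in np.where(ok)[0]:
            if p[i,2]>Z[r[i],k[i]]: Z[r[i],k[i]]=p[i,2];C[r[i],k[i]]=c[i]
    return Z,C
E
python3 - <<'E'
from td import *
A=np.load("scene0.npz");B=np.load("side0.npz")
# brown cartons from side, also heights
c=B["c"];W=B["W"]
hsv=cv2.cvtColor(c,cv2.COLOR_BGR2HSV)
Z,C=topdown([A["W"],B["W"]],[A["c"],B["c"]],0.2,0.85,-0.6,0.6,0.002)
C=cv2.dilate(C,np.ones((2,2)))
im=cv2.resize(C,None,fx=1.33,fy=1.33)
for y in np.arange(-.6,.6,.1): cv2.putText(im,f"{y:.1f}",(int((.6-y)/.0015),10),0,.35,(0,255,255))
cv2.imwrite("pics/td0.png",im);print(im.shape)
def plane(u,v,n=3):
    q=W[v-n:v+n+1,u-n:u+n+1].reshape(-1,3);return np.nanmedian(q,0)
for u,v in [(268,254),(281,314),(278,385),(300,190)]: print(u,v,plane(u,v))
big=cv2.resize(c[150:400,200:440],None,fx=2.4,fy=2.4,interpolation=cv2.INTER_CUBIC);cv2.imwrite("pics/side0c.png",big)
E
```

```text
(431, 798, 3)
268 254 [ 0.42083974 -0.20123559  0.04784887]
281 314 [ 0.44513343 -0.42468857  0.03126049]
278 385 [ 4.22695999e-01 -6.20118664e-01 -1.23667269e-04]
300 190 [ 0.54140134 -0.02702692  0.15618779]
```

View pics/td0.png

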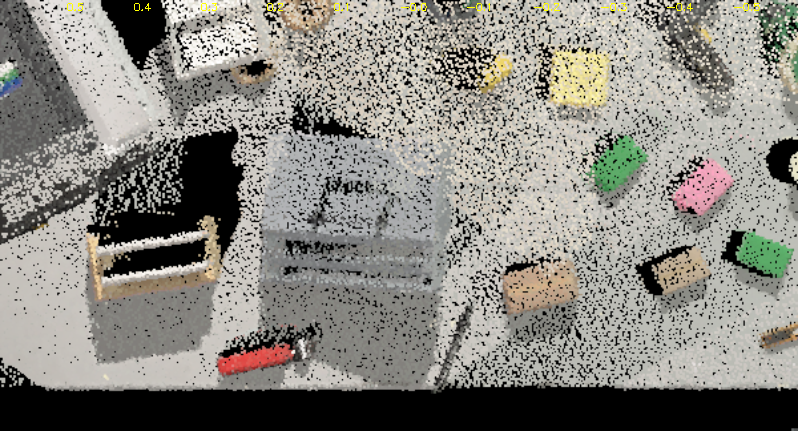

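View pics/side0c.png

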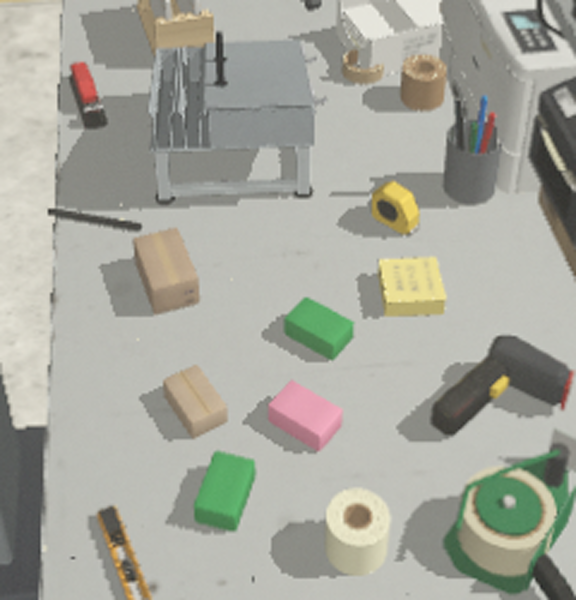

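The map shows carton_mid (top z 0.048) at about (540,285) and carton_small (z 0.031) at about (680,270); there is no third carton. The rack has two mailers. Next I fit poses.

```bash
python3 - <<'E'
from td import *
A=np.load("scene0.npz");B=np.load("side0.npz")
def box(P,lab):
    r=cv2.minAreaRect(P[:,:2].astype(np.float32)*1000);print(lab,np.round(r[0],1),np.round(r[1],1),round(r[2],1),"z",np.round(np.percentile(P[:,2],[5,50,95]),4),len(P))
for n,D in(("scene",A),("side",B)):
    W,c=D["W"].reshape(-1,3),D["c"].reshape(-1,3)
    hsv=cv2.cvtColor(D["c"],cv2.COLOR_BGR2HSV).reshape(-1,3)
    for lab,(cx,cy),h in(("mid",(.42,-.2),.048),("small",(.445,-.42),.032)):
        m=(np.hypot(W[:,0]-cx,W[:,1]-cy)<.09)&(abs(W[:,2]-h)<.005)&(hsv[:,1]>50)
        if m.sum()>20: box(W[m],n+lab)
    m=(W[:,0]>.3)&(W[:,0]<.62)&(W[:,1]>.28)&(W[:,1]<.54)&(W[:,2]>.1)&(W[:,2]<.14)
    if m.sum()>20:
        P=W[m]; print("mailer top z",np.percentile(P[:,2],[5,50,90,99]))
        T=P[P[:,2]>.112]
        # split two by k-means on line
        _,l,_c=cv2.kmeans(T[:,:1].astype(np.float32),2,None,(3,50,1e-6),5,0)
        for k in(0,1): box(T[l.ravel()==k],n+"mailer")
    m=(W[:,0]>.3)&(W[:,0]<.62)&(W[:,1]>.28)&(W[:,1]<.54)&(abs(W[:,2]-.087)<.005)&(hsv[:,1]>50)
    if m.sum()>20: box(W[m],n+"rack")
# lid plane
W=np.concatenate([A["W"].reshape(-1,3),B["W"].reshape(-1,3)]);src=np.r_[np.zeros(256000),np.ones(256000)]
m=(W[:,0]>.49)&(W[:,0]<.6)&(W[:,1]>-.02)&(W[:,1]<.2)&(W[:,2]>.05)&(W[:,2]<.2)
for s in(0,1):
    P=W[m&(src==s)]
    for _ in range(6):
        ce=P.mean(0);n=np.linalg.svd(P-ce,full_matrices=False)[2][2];n*=np.sign(n[2]);P=P[abs((P-ce)@n)<max(.003,1.5*np.std((P-ce)@n))]
    print("lid",s,len(P),ce,n,"tilt",np.degrees(np.arccos(n[2])),"az",np.degrees(np.arctan2(n[1],n[0])),np.std((P-ce)@n))
E
```

```text
scenemid [ 418.4 -206.9] [ 62.9 103.9] 13.1 z [0.0443 0.0475 0.0501] 349
mailer top z [0.10190837 0.11689878 0.13074088 0.13877223]
scenemailer [463.  372.5] [ 60.5 159.5] 9.6 z [0.1128 0.1191 0.1222] 628
scenemailer [580.5 461.6] [ 21.7 185.2] 27.1 z [0.1142 0.1284 0.1386] 403
scenerack [499.4 378.9] [167.9 176.9] 8.9 z [0.0828 0.0859 0.0882] 213
sidemid [ 420.1 -215.2] [ 61.9 105.9] 13.1 z [0.044  0.0481 0.0519] 446
sidesmall [ 459.2 -435.5] [ 82.5 117.5] 42.7 z [0.0278 0.0313 0.035 ] 355
mailer top z [0.1018537  0.11819093 0.13310246 0.13963388]
sidemailer [577.6 452. ] [ 12.  195.4] 26.1 z [0.1136 0.1274 0.1393] 113
sidemailer [465.2 366.7] [ 57.3 162. ] 8.2 z [0.1126 0.1185 0.1232] 128
siderack [466.2 363.7] [ 91.1 181.2] 9.6 z [0.0822 0.0842 0.0887] 46
lid 0 1438 [0.54366729 0.09484778 0.12163101] [0.01094387 0.27727457 0.96072839] tilt 16.110484674977744 az 87.73974199796183 0.001326953632873012
lid 1 572 [0.55016134 0.07637841 0.12580811] [0.01438169 0.27816426 0.96042585] tilt 16.172835695758614 az 87.04031978760997 0.0012532074133234058
```

```bash
cat >> h.py <<'E'
def q(yaw,tilt=0,ax=(0,0,0)):
    "tool down with tool x at yaw (deg); then tilt (deg) about world axis ax"
    r=R.from_euler('z',yaw,degrees=True)*R.from_quat([1,0,0,0])
    a=np.array(ax,float)
    return R.from_rotvec(np.radians(tilt)*a)*r if tilt else r
def cur():
    s=ctrl.sense();return np.array(s["position"]),R.from_quat(s["ee_rot"])
def plan(*wps,p0=None,r0=None,vmax=50,amax=9.):
    "wps: (pos,rot[,n]); prints rows; max mm and deg per row"
    if p0 is None:p0,r0=cur()
    for w in wps:
        p,r=np.array(w[0],float),w[1]
        d=np.linalg.norm(p-p0)*1000;rv=(r0.inv()*r).as_rotvec();a=np.degrees(np.linalg.norm(rv))
        n=max(int(np.ceil(max(d/vmax,a/amax,1))),w[2] if len(w)>2 else 1)
        print(f"-> {np.round(p,3)} {d:.0f}mm {a:.1f}deg {n} rows")
        for i in range(n):
            ri=r0*R.from_rotvec(rv*i/n)
            print("  ",np.round(np.r_[ri.inv().apply((p-p0)/n)/.05,np.degrees(rv/n)/10],2).tolist())
        p0,r0=p,r
E
python3 - <<'E'
from h import *
im=ctrl.read_camera("wrist");p,r=cur()
print(r.inv().apply(im["position"]-p), r.inv().apply(R.from_quat(im["rotation"]).as_matrix()@[0,0,-1]), r.inv().apply(R.from_quat(im["rotation"]).as_matrix()@[1,0,0]))
A=np.load("scene0.npz")["W"].reshape(-1,3);B=np.load("side0.npz")["W"].reshape(-1,3)
W=np.r_[A,B]
for x in np.arange(.6,.95,.05):
    print(round(x,2),[round(float(np.nanpercentile(W[(abs(W[:,0]-x-.025)<.025)&(abs(W[:,1]-y)<.025)&(W[:,2]<.6),2],98)) if ((abs(W[:,0]-x-.025)<.025)&(abs(W[:,1]-y)<.025)&(W[:,2]<.6)).sum()>5 else -1,3) for y in np.arange(-.1,.4,.05)])
plan(([.36,-.32,.30],q(87.4)),([.42,-.05,.36],q(87.4)))
E
```

```text
[ 0.08042533 -0.00120393 -0.2006012 ] [-2.81173307e-01 -2.85211809e-04  9.59656965e-01] [-5.87695488e-06  9.99999956e-01  2.95479910e-04]
0.6 [0.136, 0.165, 0.154, 0.14, 0.127, 0.112, 0.098, 0.003, 0.005, 0.185]
0.65 [0.002, 0.02, 0.004, 0.003, 0.005, 0.104, 0.087, 0.003, 0.003, 0.26]
0.7 [0.055, 0.004, 0.004, 0.002, 0.004, 0.003, 0.026, 0.027, 0.065, 0.076]
0.75 [0.002, 0.003, 0.003, 0.005, 0.004, 0.003, 0.074, 0.057, 0.058, 0.076]
0.8 [0.157, 0.128, 0.003, 0.003, 0.06, 0.061, 0.076, 0.08, 0.081, 0.083]
0.85 [0.223, 0.229, 0.229, 0.228, 0.228, 0.229, 0.228, 0.227, 0.21, 0.082]
0.9 [0.357, 0.357, 0.358, 0.358, 0.358, 0.358, 0.358, 0.231, 0.227, 0.085]
-> [ 0.36 -0.32  0.3 ] 333mm 71.8deg 8 rows
   [0.65, -0.42, -0.29, -0.0, -0.0, -0.9]
   [0.71, -0.32, -0.29, -0.0, -0.0, -0.9]
   [0.75, -0.2, -0.29, -0.0, -0.0, -0.9]
   [0.77, -0.08, -0.29, -0.0, -0.0, -0.9]
   [0.78, 0.04, -0.29, -0.0, -0.0, -0.9]
   [0.76, 0.16, -0.29, -0.0, -0.0, -0.9]
   [0.73, 0.28, -0.29, -0.0, -0.0, -0.9]
   [0.68, 0.39, -0.29, -0.0, -0.0, -0.9]
-> [ 0.42 -0.05  0.36] 283mm 0.0deg 6 rows
   [0.91, 0.16, -0.2, 0.0, 0.0, 0.0]
   [0.91, 0.16, -0.2, 0.0, 0.0, 0.0]
   [0.91, 0.16, -0.2, 0.0, 0.0, 0.0]
   [0.91, 0.16, -0.2, 0.0, 0.0, 0.0]
   [0.91, 0.16, -0.2, 0.0, 0.0, 0.0]
   [0.91, 0.16, -0.2, 0.0, 0.0, 0.0]
```

Call:
jog_arm(motion=[[[0.65, -0.42, -0.29, 0, 0, -0.9, 1], [0.71, -0.32, -0.29, 0, 0, -0.9, 1], [0.75, -0.2, -0.29, 0, 0, -0.9, 1], [0.77, -0.08, -0.29, 0, 0, -0.9, 1], [0.78, 0.04, -0.29, 0, 0, -0.9, 1], [0.76, 0.16, -0.29, 0, 0, -0.9, 1], [0.73, 0.28, -0.29, 0, 0, -0.9, 1], [0.68, 0.39, -0.29, 0, 0, -0.9, 1]]])

```text
clock: 1.2
position: [0.3608, -0.3192, 0.2999]
ee_rot: [0.72, 0.694, -0.0, -0.0]
ft_force: [-0.5, 0.1, 0.5]
width: 0.0913
finger_force: 0.0
```

```bash
python3 - <<'E'
from h import *
im=ctrl.read_camera("wrist");np.savez("wA.npz",W=pts(im),c=im["color"]);cv2.imwrite("pics/wA.png",im["color"])
plan(([.40,.05,.38],q(87.4)))
E
```

```text
-> [0.4  0.05 0.38] 376mm 0.9deg 8 rows
   [0.92, 0.06, -0.19, 0.0, -0.0, 0.01]
   [0.92, 0.06, -0.19, 0.0, -0.0, 0.01]
   [0.92, 0.06, -0.19, 0.0, -0.0, 0.01]
   [0.92, 0.06, -0.19, 0.0, -0.0, 0.01]
   [0.92, 0.06, -0.19, 0.0, -0.0, 0.01]
   [0.92, 0.05, -0.19, 0.0, -0.0, 0.01]
   [0.92, 0.05, -0.19, 0.0, -0.0, 0.01]
   [0.92, 0.05, -0.19, 0.0, -0.0, 0.01]
```

Call:
jog_arm(motion=[[[0.92, 0.06, -0.19, 0, 0, 0.01, 1], [0.92, 0.06, -0.19, 0, 0, 0.01, 1], [0.92, 0.06, -0.19, 0, 0, 0.01, 1], [0.92, 0.06, -0.19, 0, 0, 0.01, 1], [0.92, 0.06, -0.19, 0, 0, 0.01, 1], [0.92, 0.06, -0.19, 0, 0, 0.01, 1], [0.92, 0.06, -0.19, 0, 0, 0, 1], [0.92, 0.06, -0.19, 0, 0, 0, 1]]])

```text
clock: 2.25
position: [0.4018, 0.0474, 0.3758]
ee_rot: [0.726, 0.688, 0.0, 0.0]
ft_force: [1.3, -0.5, 0.5]
width: 0.0911
finger_force: 0.0
```

```bash
python3 - <<'E'
from h import *
im=ctrl.read_camera("wrist");np.savez("wB.npz",W=pts(im),c=im["color"]);cv2.imwrite("pics/wB.png",im["color"])
plan(([.40,.25,.38],q(87.4)))
E
```

```text
-> [0.4  0.25 0.38] 198mm 0.4deg 4 rows
   [0.99, -0.06, -0.01, 0.0, -0.01, -0.0]
   [0.99, -0.06, -0.01, 0.0, -0.01, -0.0]
   [0.99, -0.06, -0.01, 0.0, -0.01, -0.0]
   [0.99, -0.06, -0.02, 0.0, -0.01, -0.0]
```

View pics/wB.png

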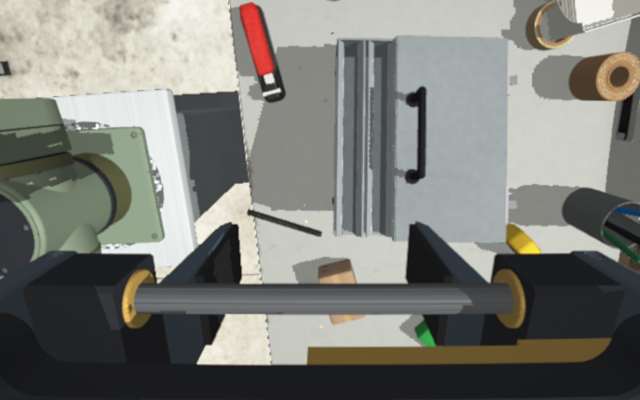

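The wrist view shows the whole bin: lid from columns 395 to 507, handle from (420,95) to (412,175), and channels at about columns 348 and 377.

```bash
python3 - <<'E'
from td import *
D=np.load("wB.npz");W=D["W"];c=D["c"];g=c.max(2)
P=W[50:225,430:500].reshape(-1,3);P=P[np.isfinite(P[:,0])]
for _ in range(6):
    ce=np.median(P,0) if _==0 else P.mean(0);n=np.linalg.svd(P-ce,full_matrices=False)[2][2];n*=np.sign(n[2]);P=P[abs((P-ce)@n)<.004]
print("lid",ce,n,"tilt",np.degrees(np.arccos(n[2])),"az",np.degrees(np.arctan2(n[1],n[0])))
yaw=np.degrees(np.arctan2(n[1],n[0]))-90
# in-plane outline of lid
m=(abs((W-ce)@n)<.005)&(np.indices(W.shape[:2])[1]>385)&(np.indices(W.shape[:2])[1]<520)&(np.indices(W.shape[:2])[0]<245)
Q=W[m]
x=np.array([np.cos(np.radians(yaw)),np.sin(np.radians(yaw)),0]);x-=n*(x@n);x/=np.linalg.norm(x);y=np.cross(n,x)
uv=np.c_[(Q-ce)@x,(Q-ce)@y]*1000
r=cv2.minAreaRect(uv.astype(np.float32));print("lid rect in plane",r, "pct",np.percentile(uv,[.5,99.5],0))
# handle: black points above lid
m2=(g<60)&(((W-ce)@n)>.03)&(((W-ce)@n)<.055)&(np.indices(W.shape[:2])[1]>395)&(np.indices(W.shape[:2])[1]<440)&(np.indices(W.shape[:2])[0]<190)
H=W[m2];h=np.c_[(H-ce)@x,(H-ce)@y,(H-ce)@n]*1000
print("handle",len(h),np.percentile(h,[2,50,98],0).round(1)); r=cv2.minAreaRect(h[:,:2].astype(np.float32));print(r)
l=cv2.fitLine(h[:,:2].astype(np.float32),2,0,.01,.01).ravel();print("hdl dir",np.degrees(np.arctan2(l[0],l[1])))
# profile across x (plane coords), rows mid
hh=np.c_[(W-ce).reshape(-1,3)@x,(W-ce).reshape(-1,3)@y,(W-ce).reshape(-1,3)@n]*1000
for lo,hi in((-90,-50),(40,80)):
    print("prof",lo)
    for a in range(-175,-50,4):
        k=(hh[:,0]>=a)&(hh[:,0]<a+4)&(hh[:,1]>lo)&(hh[:,1]<hi)
        if k.sum(): print(a,np.percentile(hh[k,2],[5,50,95]).round(0),end="; ")
    print()
np.savez("fr.npz",ce=ce,n=n,x=x,y=y)
E
```

```text
lid [0.58847025 0.07226095 0.12856196] [0.01864051 0.27505954 0.96124647] tilt 16.00316402708564 az 86.12305097796116
lid rect in plane ((-20.987281799316406, -2.1589202880859375), (162.7735137939453, 271.615966796875), 0.6224533319473267) pct [[ -93.71359727 -135.89660174]
 [  56.49511116  130.85754573]]
handle 623 [[-74.  -54.9  36.2]
 [-70.4  -4.5  44.1]
 [-66.5  47.4  46.4]]
((-70.25891876220703, -3.6412506103515625), (7.873345375061035, 106.65750885009766), 0.6395304799079895)
hdl dir 179.67447
prof -90
-175 [-160. -155. -149.]; -171 [-158.  -62.   -4.]; -167 [-155.   -7.   -4.]; -163 [-12. -10.  -7.]; -159 [-15. -14. -13.]; -155 [-63. -61. -60.]; -151 [-63. -61. -60.]; -147 [-63. -61. -60.]; -143 [-62. -38. -12.]; -139 [-12.  -9.  -6.]; -135 [-6. -5. -3.]; -131 [-7. -5. -4.]; -127 [-62.  -6.  -3.]; -123 [-62. -11.  -8.]; -119 [-15. -14. -13.]; -115 [-63. -62. -60.]; -111 [-63. -61. -60.]; -107 [-63. -61. -60.]; -103 [-62. -39. -12.]; -99 [-12.  -9.  -6.]; -95 [-7. -4. -1.]; -91 [-2. -1.  1.]; -87 [-1.  0.  1.]; -83 [-2. -0.  1.]; -79 [-1.  0.  3.]; -75 [-1.  3. 42.]; -71 [-1.  1. 45.]; -67 [-1.  0. 44.]; -63 [-2.  0.  2.]; -59 [-1. -0.  1.]; -55 [-1. -0.  1.]; -51 [-1. -0.  1.]; 
prof 40
-175 [-122. -116. -111.]; -171 [-122. -112.   -4.]; -167 [-62.  -6.  -3.]; -163 [-13. -10.  -8.]; -159 [-61. -16. -14.]; -155 [-62. -61. -60.]; -151 [-63. -61. -60.]; -147 [-62. -61. -60.]; -143 [-62. -38. -11.]; -139 [-11.  -8.  -7.]; -135 [-7. -5. -3.]; -131 [-6. -4. -3.]; -127 [-62.  -6.  -3.]; -123 [-62. -11.  -8.]; -119 [-15. -14. -13.]; -115 [-62. -61. -61.]; -111 [-63. -61. -60.]; -107 [-62. -61. -60.]; -103 [-62. -36. -12.]; -99 [-12.  -9.  -6.]; -95 [-7. -4. -1.]; -91 [-2. -0.  1.]; -87 [-2. -0.  1.]; -83 [-1. -0.  1.]; -79 [-1.  0.  3.]; -75 [-0.  4. 44.]; -71 [-1.  3. 45.]; -67 [-1.  0. 44.]; -63 [-1.  0.  1.]; -59 [-2.  0.  1.]; -55 [-1. -0.  1.]; -51 [-1. -0.  1.];
```

```bash
cat >> h.py <<'E'
def frame():
    f=np.load("fr.npz");a=np.radians(.45);n=f["n"]
    x=f["x"]*np.cos(a)+f["y"]*np.sin(a);y=np.cross(n,x)
    return f["ce"]-.0188*x+.127*y-.061*n,x,y,n
def F(px,py,pz):
    "bin_stop coords in mm -> world"
    o,x,y,n=frame();return o+(px*x+py*y+pz*n)/1000
def binrot(yx,tilt=0):
    "tool z=-n; yx='y': tool x along F y (closes along F x), 'x': tool x along -F x (closes along F y); tilt deg about F y, body to -x"
    o,x,y,n=frame()
    M=np.c_[y,x,-n] if yx=='y' else np.c_[-x,y,-n]
    return R.from_rotvec(np.radians(-tilt)*y)*R.from_matrix(M)
def inF(p):
    o,x,y,n=frame();d=np.asarray(p)-o;return np.stack([d@x,d@y,d@n],-1)*1000
def lidpt(th,off=0):
    a=np.radians(th+19.47);return (72.5-132*np.cos(a),-130.5,57.5+132*np.sin(a)+off)
E
python3 - <<'E'
from h import *
o,x,y,n=frame();print("bin_stop",o,"yaw",np.degrees(np.arctan2(x[1],x[0])),"hinge",F(72.5,-130,57.5),"handle",F(*lidpt(0)))
r=binrot('y')
plan((F(*lidpt(0,60)),r),(F(*lidpt(0,-19)),r,3))
E
```

```text
bin_stop [0.57582595 0.17847444 0.03495502] yaw -3.4443874331750663 hinge [0.64183641 0.06519333 0.12590837] handle [0.51840133 0.08429245 0.16860797]
-> [0.52  0.101 0.226] 196mm 16.3deg 4 rows
   [0.27, 0.57, 0.75, 0.01, -0.41, 0.02]
   [0.32, 0.57, 0.73, 0.01, -0.41, 0.02]
   [0.37, 0.57, 0.71, 0.01, -0.41, 0.02]
   [0.42, 0.57, 0.68, 0.01, -0.41, 0.02]
-> [0.518 0.079 0.15 ] 79mm 0.0deg 3 rows
   [-0.0, 0.0, 0.53, 0.0, 0.0, 0.0]
   [-0.0, 0.0, 0.53, 0.0, 0.0, 0.0]
   [-0.0, 0.0, 0.53, 0.0, 0.0, 0.0]
```

Call:
jog_arm(motion=[[[0.27, 0.57, 0.75, 0.01, -0.41, 0.02, 1], [0.32, 0.57, 0.73, 0.01, -0.41, 0.02, 1], [0.37, 0.57, 0.71, 0.01, -0.41, 0.02, 1], [0.42, 0.57, 0.68, 0.01, -0.41, 0.02, 1], [0, 0, 0.53, 0, 0, 0, 1], [0, 0, 0.53, 0, 0, 0, 1], [0, 0, 0.53, 0, 0, 0, 1]]])

```text
clock: 3.18
position: [0.5165, 0.0699, 0.1472]
ee_rot: [0.723, 0.676, -0.106, 0.095]
ft_force: [-0.2, -0.5, -0.2]
width: 0.0912
finger_force: 0.0
```

```bash
python3 - <<'E'
from h import *
p,r=cur();print(inF(p),lidpt(0,-19),np.degrees((r.inv()*binrot('y')).as_rotvec()))
plan(*[(F(*lidpt(t,-19)),binrot('y')) for t in range(6,109,6)],p0=F(*lidpt(0,-19)),r0=binrot('y'))
E
```

```text
[ -52.93387841 -138.48644753   76.94143797] (np.float64(-51.95173084058675), -130.5, np.float64(82.49734867900733)) [-0.30952687  0.41178778 -0.36662799]
-> [0.524 0.082 0.163] 14mm 0.0deg 1 rows
   [0.0, 0.11, -0.26, 0.0, 0.0, 0.0]
-> [0.53  0.085 0.174] 14mm 0.0deg 1 rows
   [0.0, 0.13, -0.24, 0.0, 0.0, 0.0]
-> [0.538 0.088 0.185] 14mm 0.0deg 1 rows
   [0.0, 0.16, -0.23, 0.0, 0.0, 0.0]
-> [0.548 0.09  0.195] 14mm 0.0deg 1 rows
   [-0.0, 0.18, -0.21, 0.0, 0.0, 0.0]
-> [0.558 0.092 0.204] 14mm 0.0deg 1 rows
   [-0.0, 0.2, -0.19, 0.0, 0.0, 0.0]
-> [0.569 0.094 0.212] 14mm 0.0deg 1 rows
   [0.0, 0.22, -0.17, 0.0, 0.0, 0.0]
-> [0.581 0.095 0.219] 14mm 0.0deg 1 rows
   [-0.0, 0.24, -0.14, 0.0, 0.0, 0.0]
-> [0.593 0.096 0.225] 14mm 0.0deg 1 rows
   [0.0, 0.25, -0.12, 0.0, 0.0, 0.0]
-> [0.606 0.097 0.23 ] 14mm 0.0deg 1 rows
   [-0.0, 0.26, -0.09, 0.0, 0.0, 0.0]
-> [0.62  0.097 0.233] 14mm 0.0deg 1 rows
   [0.0, 0.27, -0.06, 0.0, 0.0, 0.0]
-> [0.633 0.096 0.234] 14mm 0.0deg 1 rows
   [-0.0, 0.27, -0.04, 0.0, 0.0, 0.0]
-> [0.647 0.096 0.235] 14mm 0.0deg 1 rows
   [0.0, 0.28, -0.01, 0.0, 0.0, 0.0]
-> [0.661 0.094 0.234] 14mm 0.0deg 1 rows
   [-0.0, 0.28, 0.02, 0.0, 0.0, 0.0]
-> [0.675 0.093 0.231] 14mm 0.0deg 1 rows
   [-0.0, 0.27, 0.05, 0.0, 0.0, 0.0]
-> [0.688 0.091 0.227] 14mm 0.0deg 1 rows
   [0.0, 0.26, 0.08, 0.0, 0.0, 0.0]
-> [0.7   0.089 0.222] 14mm 0.0deg 1 rows
   [-0.0, 0.26, 0.11, 0.0, 0.0, 0.0]
-> [0.712 0.086 0.216] 14mm 0.0deg 1 rows
   [0.0, 0.24, 0.13, 0.0, 0.0, 0.0]
-> [0.724 0.083 0.208] 14mm 0.0deg 1 rows
   [-0.0, 0.23, 0.16, 0.0, 0.0, 0.0]
```

Call:
jog_arm(motion=[[[0.1, 0.02, -0.1, 0, 0, 0, -1], [0, 0, 0, 0, 0, 0, -1], [0, 0, 0, 0, 0, 0, -1], [0, 0, 0, 0, 0, 0, -1], [0, 0, 0, 0, 0, 0, -1], [0, 0, 0, 0, 0, 0, -1], [0, 0, 0, 0, 0, 0, -1]]])

```text
clock: 4.05
position: [0.518, 0.0765, 0.1519]
ee_rot: [0.723, 0.676, -0.106, 0.096]
ft_force: [-0.1, 1.0, -0.4]
width: 0.024
finger_force: 0.0
```

Call:
jog_arm(motion=[[[0, 0, 0, 0, 0, 0, -1], [0, 0, 0, 0, 0, 0, -1], [0, 0, 0, 0, 0, 0, -1], [0, 0, 0, 0, 0, 0, -1]]])

```text
clock: 4.55
position: [0.518, 0.0765, 0.1519]
ee_rot: [0.723, 0.676, -0.106, 0.096]
ft_force: [0.4, 0.3, 0.2]
width: 0.0002
finger_force: 0.0
```

```bash
python3 - <<'E'
from h import *
p,r=cur();print(inF(p),ctrl.pinch_z)
im=ctrl.read_camera("wrist");cv2.imwrite("pics/w3.png",np.vstack([im["color"][:, :]]))
W=pts(im);f=inF(W);np.savez("w3.npz",W=W,c=im["color"])
s=ctrl.read_camera("scene");c=cv2.resize(s["color"][170:300,210:370],None,fx=4,fy=4,interpolation=cv2.INTER_CUBIC);cv2.imwrite("pics/s3.png",c)
E
```

```text
[ -51.80037567 -133.37645295   83.2460183 ] 0.0188
```

View pics/w3.png

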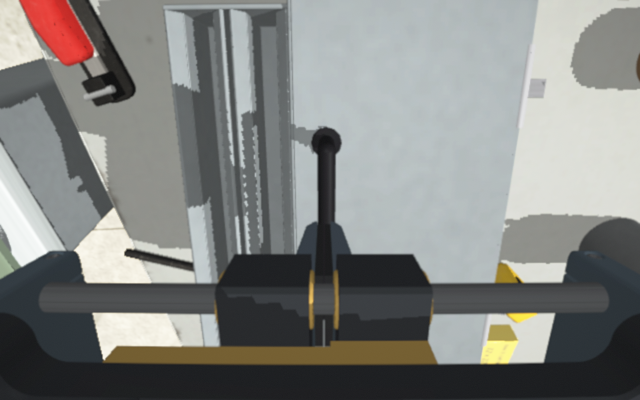

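View pics/s3.png

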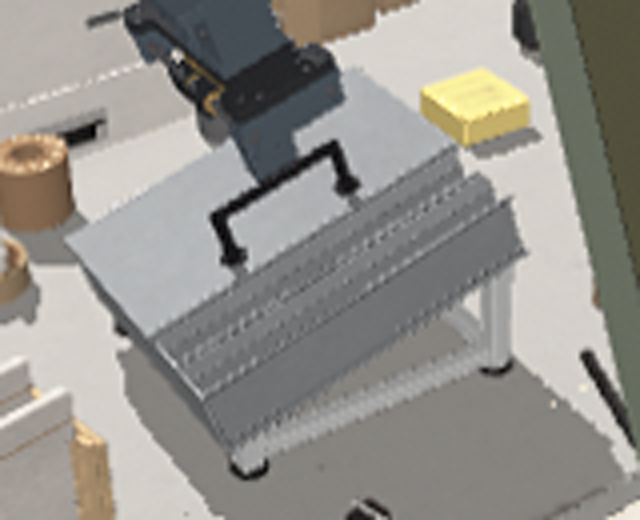

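```bash
python3 - <<'E'
from h import *
D=np.load("w3.npz");f=inF(D["W"]);c=D["c"]
for v in (142,160,180,200,215,222,228,235,245,252):
    print(v,[(u,f[v,u].round(0).tolist(),c[v,u].tolist()) for u in (305,316,326,336,345)])
E
```

```text
142 [(305, [-63.0, -79.0, 60.0], [130, 129, 123]), (316, [-56.0, -78.0, 64.0], [32, 32, 31]), (326, [-50.0, -74.0, 99.0], [22, 21, 21]), (336, [-43.0, -79.0, 64.0], [46, 44, 44]), (345, [-37.0, -79.0, 60.0], [196, 193, 186])]
160 [(305, [-64.0, -91.0, 61.0], [192, 192, 183]), (316, [-56.0, -91.0, 60.0], [180, 179, 170]), (326, [-50.0, -83.0, 105.0], [43, 40, 42]), (336, [-43.0, -91.0, 61.0], [183, 181, 175]), (345, [-37.0, -91.0, 61.0], [193, 192, 183])]
180 [(305, [-64.0, -104.0, 60.0], [192, 190, 182]), (316, [-56.0, -104.0, 61.0], [177, 176, 169]), (326, [-50.0, -93.0, 106.0], [43, 40, 41]), (336, [-43.0, -104.0, 61.0], [182, 181, 174]), (345, [-37.0, -104.0, 61.0], [193, 190, 182])]
200 [(305, [-64.0, -118.0, 61.0], [190, 189, 182]), (316, [-57.0, -118.0, 62.0], [183, 183, 174]), (326, [-50.0, -104.0, 107.0], [42, 39, 40]), (336, [-43.0, -118.0, 61.0], [186, 184, 176]), (345, [-37.0, -119.0, 60.0], [193, 192, 184])]
215 [(305, [-64.0, -129.0, 61.0], [191, 191, 182]), (316, [-57.0, -129.0, 62.0], [182, 180, 173]), (326, [-50.0, -113.0, 106.0], [42, 39, 41]), (336, [-43.0, -130.0, 
[... 533 characters left out ...]
, 180])]
235 [(305, [-60.0, -114.0, 132.0], [69, 61, 53]), (316, [-55.0, -114.0, 133.0], [62, 56, 49]), (326, [-50.0, -116.0, 128.0], [30, 29, 28]), (336, [-45.0, -114.0, 133.0], [70, 62, 55]), (345, [-36.0, -144.0, 62.0], [168, 166, 159])]
245 [(305, [-59.0, -114.0, 145.0], [70, 62, 55]), (316, [-55.0, -116.0, 141.0], [47, 43, 40]), (326, [-50.0, -115.0, 142.0], [30, 29, 28]), (336, [-46.0, -114.0, 145.0], [70, 62, 54]), (345, [-42.0, -114.0, 145.0], [70, 63, 55])]
252 [(305, [-59.0, -114.0, 151.0], [71, 62, 54]), (316, [-54.0, -116.0, 148.0], [40, 38, 34]), (326, [-50.0, -116.0, 148.0], [30, 29, 29]), (336, [-46.0, -114.0, 151.0], [71, 63, 55]), (345, [-42.0, -114.0, 151.0], [70, 62, 55])]
```

```bash
python3 - <<'E'
from h import *
p,r=cur()
D=np.load("w3.npz");T=r.inv().apply((D["W"].reshape(-1,3)-p)).reshape(400,640,3)*1000
for v in range(218,262,4): print(v,[T[v,u].round(0).tolist() for u in (304,308,312,316,336,340,344,348)])
D=np.load("wB.npz");p=np.array([.4018,.0474,.3758]);r=R.from_quat([.726,.688,0,0])
T=r.inv().apply((D["W"].reshape(-1,3)-p)).reshape(400,640,3)*1000
m=(abs(T[...,1])<65)&(abs(T[...,0])<40)&(T[...,2]>-60)&(T[...,2]<30)
print(m.sum(),np.percentile(T[m],[1,50,99],0).round(0))
for n in ("scene","side"):
    W=pts(ctrl.read_camera(n)).reshape(-1,3);p,r=cur();T=r.inv().apply(W-p)*1000
    m=(abs(T[:,1])<16)&(abs(T[:,0])<25)&(T[:,2]>-70)&(T[:,2]<10);print(n,m.sum(),np.histogram(T[m,2],bins=range(-70,11,5)))
E
```

```text
218 [[3.0, -13.0, 21.0], [2.0, -10.0, 23.0], [2.0, -8.0, 22.0], [2.0, -5.0, 23.0], [2.0, 9.0, 22.0], [2.0, 12.0, 22.0], [2.0, 15.0, 22.0], [2.0, 17.0, 22.0]]
222 [[-1.0, -13.0, 22.0], [-1.0, -10.0, 22.0], [-1.0, -8.0, 21.0], [19.0, -4.0, -32.0], [-1.0, 9.0, 23.0], [-1.0, 12.0, 22.0], [-1.0, 15.0, 22.0], [-1.0, 17.0, 22.0]]
226 [[-4.0, -13.0, 22.0], [19.0, -8.0, -37.0], [19.0, -6.0, -37.0], [19.0, -4.0, -37.0], [19.0, 7.0, -38.0], [18.0, 9.0, -36.0], [-3.0, 15.0, 21.0], [-4.0, 18.0, 23.0]]
230 [[-7.0, -13.0, 23.0], [18.0, -7.0, -42.0], [19.0, -5.0, -44.0], [19.0, -3.0, -43.0], [19.0, 7.0, -43.0], [19.0, 9.0, -44.0], [-7.0, 15.0, 22.0], [-7.0, 18.0, 23.0]]
234 [[18.0, -9.0, -47.0], [19.0, -7.0, -48.0], [18.0, -5.0, -47.0], [19.0, -3.0, -48.0], [19.0, 6.0, -47.0], [19.0, 8.0, -48.0], [18.0, 10.0, -47.0], [-10.0, 18.0, 22.0]]
238 [[19.0, -9.0, -53.0], [18.0, -7.0, -51.0], [19.0, -5.0, -52.0], [18.0, -3.0, -51.0], [19.0, 6.0, -54.0], [19.0, 8.0, -53.0], [19.0, 10.0, -54.0], [-12.0, 18.0, 21.0]]
242 [[18.0, -9.0, -57.0], [19.0, -7.0, -59.0], [19.0, -5.0, -57.0], [17.0, -3.0, -53.0], [19.0,
[... 492 characters left out ...]
 -3.0, -68.0], [19.0, 6.0, -70.0], [40.0, 5.0, -114.0], [40.0, 6.0, -115.0], [40.0, 7.0, -114.0]]
258 [[40.0, -5.0, -116.0], [40.0, -4.0, -116.0], [19.0, -4.0, -74.0], [17.0, -3.0, -70.0], [38.0, 4.0, -114.0], [39.0, 5.0, -116.0], [40.0, 6.0, -116.0], [40.0, 7.0, -117.0]]
2589 [[-13. -54. -60.]
 [ 12. -45. -46.]
 [ 19.  55. -30.]]
scene 149 (array([ 2,  2,  1, 18, 18, 19, 16, 13,  2, 25, 26,  7,  0,  0,  0,  0]), array([-70, -65, -60, -55, -50, -45, -40, -35, -30, -25, -20, -15, -10,
        -5,   0,   5,  10]))
side 80 (array([10,  9,  8, 10,  7, 11,  7,  5,  4,  4,  5,  0,  0,  0,  0,  0]), array([-70, -65, -60, -55, -50, -45, -40, -35, -30, -25, -20, -15, -10,
        -5,   0,   5,  10]))
```

The wrist and scene pictures show the shut fingertips ending just above the bar (wrist about (325,222)). The tips seen in three cameras lie about 30 mm short of the reported TCP along tool z. I'll open, go 29 mm deeper and re-grip.

Call:
jog_arm(motion=[[[0, 0, -0.2, 0, 0, 0, 0], [0, 0.04, 0, 0, 0, 0, 0], [0, 0, 0, 0, 0, 0, 0], [0, 0, 0, 0, 0, 0, 0], [0, 0, 0.26, 0, 0, 0, 0], [0, 0, 0.26, 0, 0, 0, 0], [0, 0, 0.26, 0, 0, 0, 0]]])

```text
clock: 5.62
position: [0.5188, 0.0677, 0.1227]
ee_rot: [0.723, 0.676, -0.106, 0.095]
ft_force: [0.0, -0.2, -0.5]
width: 0.0455
finger_force: 0.0
```

Call:
jog_arm(motion=[[[0, 0, 0, 0, 0, 0, -1], [0, 0, 0, 0, 0, 0, -1], [0, 0, 0, 0, 0, 0, -1], [0, 0, 0, 0, 0, 0, -1], [0, 0, 0, 0, 0, 0, -1], [0, 0, 0, 0, 0, 0, -1], [0, 0, 0, 0, 0, 0, -1]]])

```text
clock: 6.5
position: [0.5188, 0.0684, 0.1244]
ee_rot: [0.723, 0.676, -0.106, 0.095]
ft_force: [-4.3, 1.8, 6.1]
width: 0.0092
finger_force: 30.0
```

Call:
jog_arm(motion=[[[0, 0.11, -0.26, 0, 0, 0, -1], [0, 0.13, -0.24, 0, 0, 0, -1], [0, 0.16, -0.23, 0, 0, 0, -1], [0, 0.18, -0.21, 0, 0, 0, -1], [0, 0.2, -0.19, 0, 0, 0, -1], [0, 0.22, -0.17, 0, 0, 0, -1], [0, 0.24, -0.14, 0, 0, 0, -1], [0, 0.25, -0.12, 0, 0, 0, -1]]])

```text
clock: 7.5
position: [0.5943, 0.0854, 0.2013]
ee_rot: [0.723, 0.676, -0.107, 0.095]
ft_force: [-8.0, 2.1, 6.2]
width: 0.0093
finger_force: 30.0
```

Call:
jog_arm(motion=[[[0, 0.26, -0.09, 0, 0, 0, -1], [0, 0.27, -0.06, 0, 0, 0, -1], [0, 0.27, -0.04, 0, 0, 0, -1], [0, 0.28, -0.01, 0, 0, 0, -1], [0, 0.28, 0.02, 0, 0, 0, -1], [0, 0.27, 0.05, 0, 0, 0, -1], [0, 0.26, 0.08, 0, 0, 0, -1], [0, 0.26, 0.11, 0, 0, 0, -1]]])

```text
clock: 8.5
position: [0.7036, 0.0762, 0.1947]
ee_rot: [0.723, 0.676, -0.106, 0.096]
ft_force: [-2.3, -1.7, 2.6]
width: 0.0091
finger_force: 30.0
```

Call:
jog_arm(motion=[[[0, 0.24, 0.13, 0, 0, 0, -1], [0, 0.2, 0.14, 0, 0, 0, -1], [0, 0, 0, 0, 0, 0, -0.38], [0, 0, 0, 0, 0, 0, -0.38], [0, 0, 0, 0, 0, 0, -0.38], [0, 0, -0.4, 0, 0, 0, -0.38], [0, 0, -0.7, 0, 0, 0, -0.38], [0, 0, -0.8, 0, 0, 0, -0.38]]])

```text
clock: 9.5
position: [0.7264, 0.099, 0.2739]
ee_rot: [0.723, 0.676, -0.106, 0.095]
ft_force: [0.0, 0.4, 0.0]
width: 0.0284
finger_force: 0.0
```

```bash
python3 - <<'E'
from h import *
# cartons from wrist view A
D=np.load("wA.npz");W=D["W"];hsv=cv2.cvtColor(D["c"],cv2.COLOR_BGR2HSV)
for (lab,h,c) in (("mid",.049,(.42,-.21)),("small",.032,(.445,-.425))):
    m=(abs(W[...,2]-h)<.006)&(np.hypot(W[...,0]-c[0],W[...,1]-c[1])<.08)&(hsv[...,1]>45)&(hsv[...,0]<25)
    P=W[m]; print(lab,m.sum(),np.median(P[:,2]) if m.sum() else 0, cv2.minAreaRect(P[:,:2].astype(np.float32)*1000) if m.sum() else 0)
p,r=cur();print(inF(p))
ims=[ctrl.read_camera(n)["color"] for n in("scene","side")]
cv2.imwrite("pics/s4.png",np.hstack([cv2.resize(ims[0][130:310,180:400],(400,327)),cv2.resize(ims[1][130:360,200:400],(400,460))[:327]]))
E
```

```text
mid 4063 0.049136382836634684 ((420.0599365234375, -210.18972778320312), (61.714378356933594, 99.83248901367188), 12.47692584991455)
small 1535 0.03126717127291373 ((443.3634338378906, -417.9066162109375), (47.313148498535156, 74.75634002685547), 24.523706436157227)
[ 154.56071628 -133.52929678  210.66991336]
```

View pics/s4.png

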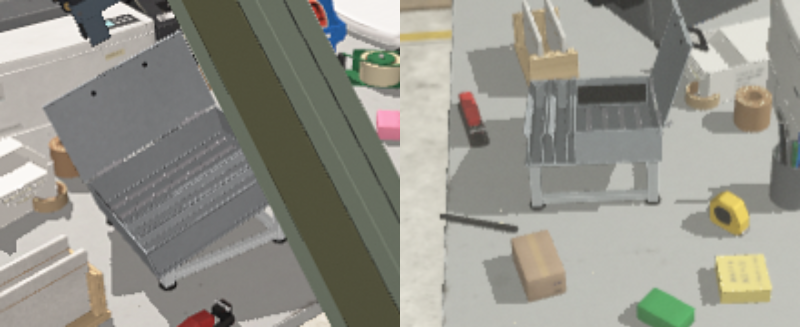

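Lid is leaning back past upright, resting on its stop, and the gripper is clear. Carton_mid is unmoved at right panel (538,262).

```bash
python3 - <<'E'
from h import *
p,r=cur()
plan((p+[0,0,.08],r),([.41,-.27,.30],q(102.5)),vmax=58)
E
```

```text
-> [0.728 0.1   0.359] 80mm 0.0deg 2 rows
   [-0.22, 0.0, -0.77, 0.0, 0.0, 0.0]
   [-0.22, 0.0, -0.77, 0.0, 0.0, 0.0]
-> [ 0.41 -0.27  0.3 ] 492mm 23.0deg 9 rows
   [-0.8, -0.65, 0.36, -0.02, 0.18, -0.18]
   [-0.79, -0.68, 0.34, -0.02, 0.18, -0.18]
   [-0.78, -0.7, 0.31, -0.02, 0.18, -0.18]
   [-0.76, -0.73, 0.28, -0.02, 0.18, -0.18]
   [-0.75, -0.75, 0.26, -0.02, 0.18, -0.18]
   [-0.73, -0.78, 0.23, -0.02, 0.18, -0.18]
   [-0.71, -0.8, 0.2, -0.02, 0.18, -0.18]
   [-0.69, -0.83, 0.18, -0.02, 0.18, -0.18]
   [-0.67, -0.85, 0.15, -0.02, 0.18, -0.18]
```

Call:
jog_arm(motion=[[[-0.22, 0, -0.77, 0, 0, 0, 1], [-0.22, 0, -0.77, 0, 0, 0, 1], [-0.8, -0.65, 0.36, -0.02, 0.18, -0.18, 1], [-0.79, -0.68, 0.34, -0.02, 0.18, -0.18, 1], [-0.78, -0.7, 0.31, -0.02, 0.18, -0.18, 1], [-0.76, -0.73, 0.28, -0.02, 0.18, -0.18, 1], [-0.75, -0.75, 0.26, -0.02, 0.18, -0.18, 1], [-0.73, -0.78, 0.23, -0.02, 0.18, -0.18, 1]]])

```text
clock: 10.6
position: [0.5127, -0.1487, 0.3166]
ee_rot: [0.661, 0.749, -0.038, 0.029]
ft_force: [0.0, -0.6, -0.1]
width: 0.0908
finger_force: 0.0
```

Call:
jog_arm(motion=[[[-0.71, -0.8, 0.2, -0.02, 0.18, -0.18, 1], [-0.69, -0.83, 0.18, -0.02, 0.18, -0.18, 1], [-0.67, -0.85, 0.15, -0.02, 0.18, -0.18, 1], [0, 0, 0, 0, 0, 0, 1]]])

```text
clock: 11.1
position: [0.4046, -0.2729, 0.2989]
ee_rot: [0.629, 0.777, -0.006, -0.005]
ft_force: [0.0, 0.4, 0.5]
width: 0.091
finger_force: 0.0
```

```bash
cat >> h.py <<'E'
CART={"mid":(.049,(.42,-.21)),"small":(.032,(.443,-.42))}
def cartons(name="wrist",rad=.1):
    im=ctrl.read_camera(name);W=pts(im);hsv=cv2.cvtColor(im["color"],cv2.COLOR_BGR2HSV)
    for lab,(h,c) in CART.items():
        m=(abs(W[...,2]-h)<.006)&(np.hypot(W[...,0]-c[0],W[...,1]-c[1])<rad)&(hsv[...,1]>45)&(hsv[...,0]<25)
        if m.sum()>30: print(name,lab,m.sum(),np.median(W[m][:,2]).round(4),cv2.minAreaRect(W[m][:,:2].astype(np.float32)*1000))
    return im
def tip(p,rot,d=.030): "TCP reading to put the tips at p"; return np.asarray(p)+rot.apply([0,0,d])
E
python3 - <<'E'
from h import *
cartons();cartons("side");print(cur()[0])
r=q(102.5)
plan((tip([.42,-.21,.10],r),r),(tip([.42,-.21,.008],r),r,2))
E
```

```text
wrist mid 3753 0.0492 ((420.3567810058594, -209.90476989746094), (61.77643585205078, 98.73116302490234), 12.011130332946777)
wrist small 1497 0.0313 ((399.9206237792969, -395.06622314453125), (48.26572036743164, 74.33119201660156), 24.238433837890625)
side mid 461 0.0482 ((420.2240295410156, -214.36453247070312), (61.02983093261719, 104.01264953613281), 12.404752731323242)
side small 353 0.031 ((400.9192810058594, -401.92071533203125), (48.59883117675781, 75.92041015625), 23.131908416748047)
[ 0.40707763 -0.27047218  0.29934409]
-> [ 0.42 -0.21  0.07] 238mm 0.8deg 5 rows
   [0.22, 0.11, 0.92, -0.02, -0.0, -0.0]
   [0.22, 0.11, 0.92, -0.02, -0.0, -0.0]
   [0.22, 0.11, 0.92, -0.02, -0.0, -0.0]
   [0.22, 0.11, 0.92, -0.02, -0.0, -0.0]
   [0.22, 0.11, 0.92, -0.02, -0.0, -0.0]
-> [ 0.42  -0.21  -0.022] 92mm 0.0deg 2 rows
   [0.0, 0.0, 0.92, 0.0, 0.0, 0.0]
   [0.0, 0.0, 0.92, 0.0, 0.0, 0.0]
```

Call:
jog_arm(motion=[[[0.22, 0.11, 0.92, -0.02, 0, 0, 1], [0.22, 0.11, 0.92, -0.02, 0, 0, 1], [0.22, 0.11, 0.92, -0.02, 0, 0, 1], [0.22, 0.11, 0.92, -0.02, 0, 0, 1], [0.22, 0.11, 0.92, -0.02, 0, 0, 1], [0, 0, 0, 0, 0, 0, 1]]])

```text
clock: 11.95
position: [0.4191, -0.2078, 0.067]
ee_rot: [0.625, 0.78, 0.001, -0.003]
ft_force: [-0.2, -1.4, 0.4]
width: 0.0909
finger_force: 0.0
```

```bash
python3 - <<'E'
from h import *
r=q(102.5)
plan((tip([.42,-.21,.008],r),r,3))
E
```

```text
-> [ 0.42  -0.21  -0.022] 89mm 0.4deg 3 rows
   [-0.02, 0.0, 0.59, -0.0, -0.01, 0.0]
   [-0.02, 0.0, 0.59, -0.0, -0.01, 0.0]
   [-0.02, 0.0, 0.59, -0.0, -0.01, 0.0]
```

Call:
jog_arm(motion=[[[-0.02, 0, 0.59, 0, 0, 0, 1], [-0.02, 0, 0.59, 0, 0, 0, 1], [-0.02, 0, 0.55, 0, 0, 0, 1], [0, 0, 0, 0, 0, 0, 0], [0, 0, 0, 0, 0, 0, 0], [0, 0, 0, 0, 0, 0, 0], [0, 0, 0, 0, 0, 0, 0]]])

```text
clock: 12.82
position: [0.4228, -0.2143, -0.0155]
ee_rot: [0.627, 0.779, 0.002, 0.002]
ft_force: [-0.2, 0.5, 6.8]
width: 0.0623
finger_force: 30.0
```

```bash
python3 - <<'E'
from h import *
print(cur()[0])
# tool pose to place: carton bottom on deck, tips 8mm above deck; low face 31mm from stop
r=binrot('x');p,r0=cur()
yc=-(31.5+30)
plan((p+[0,0,.20],r0),(tip(F(0,yc,110),r),r),vmax=55)
plan((tip(F(0,yc,110),r),r),(tip(F(0,yc,12),r),r),p0=tip(F(0,yc,110),r),r0=r)
E
```

```text
[ 0.4227804  -0.21428657 -0.01547125]
-> [ 0.423 -0.214  0.185] 200mm 0.0deg 4 rows
   [-0.0, 0.01, -1.0, 0.0, 0.0, 0.0]
   [-0.0, 0.01, -1.0, 0.0, 0.0, 0.0]
   [-0.0, 0.01, -1.0, 0.0, 0.0, 0.0]
   [-0.0, 0.01, -1.0, 0.0, 0.0, 0.0]
-> [0.574 0.141 0.129] 390mm 75.7deg 9 rows
   [0.7, 0.5, 0.13, 0.16, -0.11, -0.82]
   [0.62, 0.59, 0.1, 0.16, -0.11, -0.82]
   [0.53, 0.68, 0.07, 0.16, -0.11, -0.82]
   [0.43, 0.75, 0.04, 0.16, -0.11, -0.82]
   [0.32, 0.81, 0.01, 0.16, -0.11, -0.82]
   [0.2, 0.84, -0.02, 0.16, -0.11, -0.82]
   [0.08, 0.86, -0.04, 0.16, -0.11, -0.82]
   [-0.04, 0.86, -0.07, 0.16, -0.11, -0.82]
   [-0.17, 0.85, -0.09, 0.16, -0.11, -0.82]
-> [0.574 0.141 0.129] 0mm 0.0deg 1 rows
   [0.0, 0.0, 0.0, 0.0, 0.0, 0.0]
-> [0.572 0.115 0.035] 98mm 0.0deg 2 rows
   [-0.0, 0.0, 0.98, 0.0, 0.0, 0.0]
   [-0.0, 0.0, 0.98, 0.0, 0.0, 0.0]
```

```bash
python3 - <<'E'
from h import *
r=binrot('x');p,r0=cur()
yc=-(31.5+31)
plan((p+[0,0,.24],r0),(F(0,yc,120),r),vmax=55,amax=10)
plan((F(0,yc,10),r,2),(F(0,yc,-12),r),p0=F(0,yc,120),r0=r)
E
```

```text
-> [ 0.423 -0.214  0.225] 240mm 0.0deg 5 rows
   [-0.0, 0.01, -0.96, 0.0, 0.0, 0.0]
   [-0.0, 0.01, -0.96, 0.0, 0.0, 0.0]
   [-0.0, 0.01, -0.96, 0.0, 0.0, 0.0]
   [-0.0, 0.01, -0.96, 0.0, 0.0, 0.0]
   [-0.0, 0.01, -0.96, 0.0, 0.0, 0.0]
-> [0.574 0.152 0.168] 400mm 75.7deg 8 rows
   [0.81, 0.57, 0.14, 0.18, -0.13, -0.92]
   [0.71, 0.69, 0.11, 0.18, -0.13, -0.92]
   [0.6, 0.8, 0.07, 0.18, -0.13, -0.92]
   [0.46, 0.89, 0.03, 0.18, -0.13, -0.92]
   [0.31, 0.95, -0.0, 0.18, -0.13, -0.92]
   [0.16, 0.99, -0.04, 0.18, -0.13, -0.92]
   [-0.01, 1.0, -0.07, 0.18, -0.13, -0.92]
   [-0.17, 0.98, -0.1, 0.18, -0.13, -0.92]
-> [0.572 0.121 0.062] 110mm 0.0deg 3 rows
   [0.0, -0.0, 0.73, 0.0, 0.0, 0.0]
   [0.0, -0.0, 0.73, 0.0, 0.0, 0.0]
   [0.0, -0.0, 0.73, 0.0, 0.0, 0.0]
-> [0.572 0.115 0.041] 22mm 0.0deg 1 rows
   [0.0, 0.0, 0.44, 0.0, 0.0, 0.0]
```

Call:
jog_arm(motion=[[[0, 0, -0.5, 0, 0, 0, -0.2], [0, 0, -1, 0, 0, 0, -0.2], [0, 0, -1, 0, 0, 0, -0.2], [0, 0, -1, 0, 0, 0, -0.2], [0, 0, -1, 0, 0, 0, -0.2], [0, 0, -0.3, 0, 0, 0, -0.2]]])

```text
clock: 13.58
position: [0.4223, -0.2149, 0.2265]
ee_rot: [0.627, 0.779, 0.002, 0.004]
ft_force: [-0.7, -0.1, -1.5]
width: 0.0622
finger_force: 30.0
```

Held (weight shows in the force). Carrying to the bin.

Call:
jog_arm(motion=[[[0.81, 0.57, 0.14, 0.18, -0.13, -0.92, -0.2], [0.71, 0.69, 0.11, 0.18, -0.13, -0.92, -0.2], [0.6, 0.8, 0.07, 0.18, -0.13, -0.92, -0.2], [0.46, 0.89, 0.03, 0.18, -0.13, -0.92, -0.2], [0.31, 0.95, 0, 0.18, -0.13, -0.92, -0.2], [0.16, 0.99, -0.04, 0.18, -0.13, -0.92, -0.2], [-0.01, 1, -0.07, 0.18, -0.13, -0.92, -0.2], [-0.17, 0.98, -0.1, 0.18, -0.13, -0.92, -0.2]]])

```text
clock: 14.58
position: [0.5731, 0.1529, 0.1635]
ee_rot: [0.027, 0.989, -0.144, -0.007]
ft_force: [1.1, 0.4, -1.9]
width: 0.0624
finger_force: 30.0
```

```bash
python3 - <<'E'
from h import *
r=binrot('x');yc=-62.5
print(inF(cur()[0]),ctrl.sense()["joint_positions"].round(2))
plan((F(2,yc,60),r),(F(2,yc,0),r),(F(2,yc,-12),r),amax=10)
E
```

```text
[ -1.42088155 -60.12601233 116.47856372] [ 0.4   0.44  1.47 -0.26  1.37 -1.05]
-> [0.575 0.135 0.11 ] 57mm 0.6deg 2 rows
   [-0.04, -0.02, 0.56, -0.03, -0.01, 0.01]
   [-0.03, -0.02, 0.56, -0.03, -0.01, 0.01]
-> [0.574 0.118 0.052] 60mm 0.0deg 2 rows
   [-0.0, 0.0, 0.6, 0.0, 0.0, 0.0]
   [-0.0, 0.0, 0.6, 0.0, 0.0, 0.0]
-> [0.574 0.115 0.041] 12mm 0.0deg 1 rows
   [0.0, -0.0, 0.24, 0.0, 0.0, 0.0]
```

Call:
jog_arm(motion=[[[-0.04, -0.02, 0.56, -0.03, -0.01, 0.01, -0.2], [-0.03, -0.02, 0.56, -0.03, -0.01, 0.01, -0.2], [0, 0, 0.6, 0, 0, 0, -0.2], [0, 0, 0.6, 0, 0, 0, -0.2], [0, 0, 0.24, 0, 0, 0, -0.2], [0, 0, 0, 0, 0, 0, -0.2]]])

```text
clock: 15.32
position: [0.5738, 0.1137, 0.0418]
ee_rot: [0.032, 0.99, -0.138, -0.005]
ft_force: [-0.0, 0.4, -1.2]
width: 0.0626
finger_force: 30.0
```

```bash
python3 - <<'E'
from h import *
print(inF(cur()[0]),ctrl.sense()["ft_force"])
E
```

```text
[  1.82144642 -64.14821538 -11.27020223] [-0.02650714  0.40816551 -1.16765356]
```

Call:
jog_arm(motion=[[[0, 0, 0.06, 0, 0, 0, -0.2], [0, 0, 0, 0, 0, 0, 0.7], [0, 0, 0, 0, 0, 0, 0.7], [0, 0, 0, 0, 0, 0, 0.7], [0, 0, -0.4, 0, 0, 0, 0.7], [0, 0, -0.8, 0, 0, 0, -1], [0, -0.2, -0.8, 0, 0, 0, -1], [0, -0.8, -0.2, 0, 0, 0, -1]]])

```text
clock: 16.32
position: [0.5747, 0.097, 0.1619]
ee_rot: [0.03, 0.99, -0.137, -0.001]
ft_force: [0.5, -0.9, -0.7]
width: 0.0504
finger_force: 0.0
```

```bash
python3 - <<'E'
from h import *
print(inF(cur()[0]))
im=ctrl.read_camera("wrist");W=pts(im);f=inF(W)
hsv=cv2.cvtColor(im["color"],cv2.COLOR_BGR2HSV)
m=(abs(f[...,2]-50)<6)&(abs(f[...,0])<66)&(f[...,1]>-200)&(f[...,1]<0)&(hsv[...,1]>45)&(hsv[...,0]<25)
print(m.sum(),cv2.minAreaRect(f[m][:,:2].astype(np.float32)),np.median(f[m][:,2]))
cv2.imwrite("pics/w5.png",im["color"])
E
```

```text
[   3.53243984 -113.23802946   99.55228919]
8674 ((-0.7118148803710938, -62.106021881103516), (61.64899826049805, 99.30028533935547), 89.48485565185547) 49.41872201531671
```

View pics/w5.png

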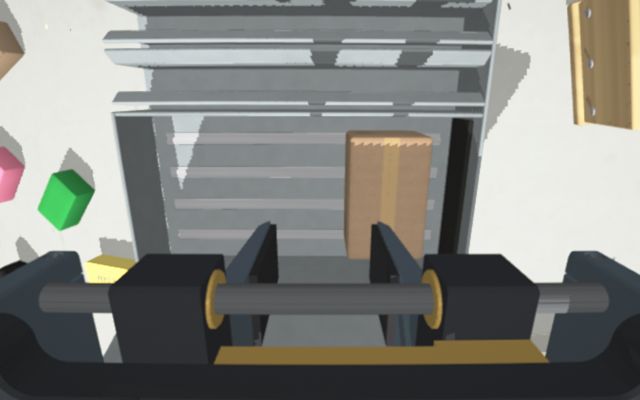

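The carton lies flat and crosswise at (390,195), not yet against the stop. I'll shut the fingers and push it down.

```bash
python3 - <<'E'
from h import *
r=binrot('x')
plan((F(0,-121,60),r,2),(F(0,-121,-14),r,2),(F(0,-87,-14),r,3))
E
```

```text
-> [0.57  0.079 0.126] 41mm 0.6deg 2 rows
   [0.04, -0.02, 0.41, 0.0, 0.02, -0.02]
   [0.04, -0.02, 0.41, 0.0, 0.02, -0.02]
-> [0.569 0.059 0.055] 74mm 0.0deg 2 rows
   [-0.0, -0.0, 0.74, 0.0, 0.0, 0.0]
   [-0.0, -0.0, 0.74, 0.0, 0.0, 0.0]
-> [0.571 0.091 0.045] 34mm 0.0deg 3 rows
   [0.0, 0.23, 0.0, 0.0, 0.0, 0.0]
   [0.0, 0.23, 0.0, 0.0, 0.0, 0.0]
   [0.0, 0.23, 0.0, 0.0, 0.0, 0.0]
```

Call:
jog_arm(motion=[[[0, 0, 0, 0, 0, 0, -1], [0, 0, 0, 0, 0, 0, -1], [0, 0, 0, 0, 0, 0, -1], [0.04, -0.1, 0.41, 0, 0.02, -0.02, -1], [0.04, -0.1, 0.41, 0, 0.02, -0.02, -1], [0, 0, 0.7, 0, 0, 0, -1], [0, 0, 0.7, 0, 0, 0, -1], [0, 0, 0, 0, 0, 0, -1]]])

```text
clock: 17.38
position: [0.5638, 0.0551, 0.0526]
ee_rot: [0.029, 0.99, -0.139, -0.011]
ft_force: [0.3, 0.2, 0.4]
width: 0.0005
finger_force: 0.0
```

```bash
python3 - <<'E'
from h import *
print(inF(cur()[0]),ctrl.sense()["ft_force"])
r=binrot('x')
plan((F(0,-82,-14),r,6))
E
```

```text
[  -4.65637067 -123.9674588   -17.1841618 ] [0.28388073 0.22227773 0.38553139]
-> [0.571 0.096 0.044] 42mm 0.7deg 6 rows
   [-0.02, 0.14, -0.01, 0.0, -0.01, 0.0]
   [-0.02, 0.14, -0.01, 0.0, -0.01, 0.0]
   [-0.02, 0.14, -0.01, 0.0, -0.01, 0.0]
   [-0.02, 0.14, -0.01, 0.0, -0.01, 0.0]
   [-0.02, 0.14, -0.01, 0.0, -0.01, 0.0]
   [-0.02, 0.14, -0.01, 0.0, -0.01, 0.0]
```

Call:
jog_arm(motion=[[[-0.02, 0.14, -0.01, 0, 0, 0, -1], [-0.02, 0.14, -0.01, 0, 0, 0, -1], [-0.02, 0.14, -0.01, 0, 0, 0, -1], [-0.02, 0.14, -0.01, 0, 0, 0, -1], [-0.02, 0.14, -0.01, 0, 0, 0, -1], [-0.02, 0.14, -0.01, 0, 0, 0, -1], [0, 0, 0, 0, 0, 0, -1]]])

```text
clock: 18.25
position: [0.5746, 0.097, 0.0465]
ee_rot: [0.029, 0.99, -0.138, -0.008]
ft_force: [-0.3, -0.6, -0.1]
width: 0.0005
finger_force: 0.0
```

Call:
jog_arm(motion=[[[0, 0.06, 0, 0, 0, 0, -1], [0, 0.06, 0, 0, 0, 0, -1], [0, 0, 0, 0, 0, 0, -1]]])

```text
clock: 18.62
position: [0.5749, 0.1023, 0.045]
ee_rot: [0.029, 0.99, -0.138, -0.008]
ft_force: [-0.2, 0.3, 0.6]
width: 0.0007
finger_force: 0.0
```

```bash
cat >> h.py <<'E'
def inbin(h,y0=-250,y1=5):
    im=ctrl.read_camera("wrist");W=pts(im);f=inF(W);hsv=cv2.cvtColor(im["color"],cv2.COLOR_BGR2HSV)
    m=(abs(f[...,2]-h)<6)&(abs(f[...,0])<66)&(f[...,1]>y0)&(f[...,1]<y1)&(hsv[...,1]>45)&(hsv[...,0]<25)
    if m.sum()>50: print("h",h,m.sum(),cv2.minAreaRect(f[m][:,:2].astype(np.float32)),np.median(f[m][:,2]),np.percentile(f[m][:,1],[1,99]))
    return im
E
python3 - <<'E'
from h import *
print(inF(cur()[0]),ctrl.sense()["ft_force"]);inbin(50)
E
```

```text
[  3.60027941 -75.8951681  -11.30896692] [-0.17046864  0.26364217  0.57985455]
h 50 15768 ((2.446033477783203, -30.870723724365234), (101.3077621459961, 63.48516845703125), 0.039339203387498856) 49.42495219563904 [-61.95487913  -1.86725424]
```

Call:
jog_arm(motion=[[[0, 0.05, 0, 0, 0, 0, -1], [0, 0.04, 0, 0, 0, 0, -1], [0, 0, 0, 0, 0, 0, -1]]])

```text
clock: 19.05
position: [0.5746, 0.1035, 0.0448]
ee_rot: [0.029, 0.99, -0.141, -0.008]
ft_force: [-1.5, -7.8, 3.7]
width: 0.0005
finger_force: 4.7
```

```bash
python3 - <<'E'
from h import *
p,r=cur();o,x,y,n=frame()
a=p-.01*y; b=p-.03*y+.15*n
plan((a,r),(b,r),([.39,-.36,.25],q(114.2)),vmax=55,amax=10)
E
```

```text
-> [0.574 0.094 0.048] 10mm 0.0deg 1 rows
   [0.0, -0.2, 0.0, 0.0, 0.0, 0.0]
-> [0.576 0.116 0.197] 151mm 0.0deg 3 rows
   [0.01, -0.14, -1.0, 0.0, 0.0, 0.0]
   [0.01, -0.14, -1.0, 0.0, 0.0, 0.0]
   [0.01, -0.14, -1.0, 0.0, 0.0, 0.0]
-> [ 0.39 -0.36  0.25] 514mm 64.3deg 10 rows
   [0.32, -0.96, 0.17, -0.15, 0.08, 0.62]
   [0.21, -0.99, 0.15, -0.15, 0.08, 0.62]
   [0.1, -1.01, 0.13, -0.15, 0.08, 0.62]
   [-0.02, -1.02, 0.1, -0.15, 0.08, 0.62]
   [-0.13, -1.02, 0.07, -0.15, 0.08, 0.62]
   [-0.24, -1.0, 0.04, -0.15, 0.08, 0.62]
   [-0.35, -0.97, 0.02, -0.15, 0.08, 0.62]
   [-0.45, -0.92, -0.02, -0.15, 0.08, 0.62]
   [-0.54, -0.87, -0.05, -0.15, 0.08, 0.62]
   [-0.63, -0.8, -0.08, -0.15, 0.08, 0.62]
```

Call:
jog_arm(motion=[[[0, -0.2, 0, 0, 0, 0, -1], [0.01, -0.14, -1, 0, 0, 0, -1], [0.01, -0.14, -1, 0, 0, 0, -1], [0.01, -0.14, -1, 0, 0, 0, -1], [0.32, -0.96, 0.17, -0.15, 0.08, 0.62, 0.5], [0.21, -0.99, 0.15, -0.15, 0.08, 0.62, 0.5], [0.1, -1, 0.13, -0.15, 0.08, 0.62, 0.5], [-0.02, -1, 0.1, -0.15, 0.08, 0.62, 0.5]]])

```text
clock: 20.05
position: [0.5009, -0.072, 0.2162]
ee_rot: [0.246, 0.966, -0.083, -0.003]
ft_force: [0.4, -0.9, 1.2]
width: 0.0375
finger_force: 0.0
```

Call:
jog_arm(motion=[[[-0.13, -1, 0.07, -0.15, 0.08, 0.62, 0.5], [-0.24, -1, 0.04, -0.15, 0.08, 0.62, 0.5], [-0.35, -0.97, 0.02, -0.15, 0.08, 0.62, 0.5], [-0.45, -0.92, -0.02, -0.15, 0.08, 0.62, 0.5], [-0.54, -0.87, -0.05, -0.15, 0.08, 0.62, 0.5], [-0.63, -0.8, -0.08, -0.15, 0.08, 0.62, 0.5], [0, 0, 0, 0, 0, 0, 0.5]]])

```text
clock: 20.92
position: [0.3895, -0.3593, 0.2461]
ee_rot: [0.545, 0.838, 0.004, 0.003]
ft_force: [0.6, 0.4, 0.1]
width: 0.0685
finger_force: 0.0
```

```bash
python3 - <<'E'
from h import *
CART.pop("mid");CART["small"]=(.032,(.40,-.40))
im=cartons();cartons("side");print(cur()[0])
r=q(114.2)
plan(([.40,-.395,.05],r),([.40,-.395,-.008],r,2))
E
```

```text
wrist small 2097 0.0313 ((399.3863525390625, -395.1947326660156), (46.774627685546875, 73.82257843017578), 24.429197311401367)
side small 351 0.031 ((400.9317626953125, -402.463134765625), (48.62431716918945, 76.05342864990234), 22.34064483642578)
[ 0.39068757 -0.3558986   0.24578938]
-> [ 0.4   -0.395  0.05 ] 200mm 0.6deg 4 rows
   [-0.2, -0.05, 0.98, 0.01, -0.0, 0.0]
   [-0.2, -0.05, 0.98, 0.01, -0.0, 0.0]
   [-0.2, -0.04, 0.98, 0.01, -0.0, 0.0]
   [-0.2, -0.04, 0.98, 0.01, -0.0, 0.0]
-> [ 0.4   -0.395 -0.008] 58mm 0.0deg 2 rows
   [0.0, 0.0, 0.58, 0.0, 0.0, 0.0]
   [0.0, 0.0, 0.58, 0.0, 0.0, 0.0]
```

Call:
jog_arm(motion=[[[-0.2, -0.05, 0.98, 0, 0, 0, 0.5], [-0.2, -0.05, 0.98, 0, 0, 0, 0.5], [-0.2, -0.05, 0.98, 0, 0, 0, 0.5], [-0.2, -0.04, 0.98, 0, 0, 0, 0.5], [0, 0, 0, 0, 0, 0, 0.5], [0, 0, 0, 0, 0, 0, 0.5]]])

```text
clock: 21.78
position: [0.4017, -0.3949, 0.0515]
ee_rot: [0.542, 0.84, 0.004, 0.003]
ft_force: [0.3, -0.4, -0.3]
width: 0.0686
finger_force: 0.0
```

```bash
python3 - <<'E'
from h import *
r=q(114.2);p,r0=cur();print(p)
plan(([.40,-.396,-.008],r,2))
W=pts(ctrl.read_camera("wrist"));T=r0.inv().apply(W.reshape(-1,3)-p)*1000
m=(abs(T[:,1])<55)&(abs(T[:,0])<22)&(T[:,2]>-60)&(T[:,2]<30);print(np.histogram(T[m,2],bins=range(-60,31,5)))
E
```

```text
[ 0.40172687 -0.39492101  0.051514  ]
-> [ 0.4   -0.396 -0.008] 60mm 0.6deg 2 rows
   [-0.0, -0.03, 0.59, 0.03, 0.0, 0.01]
   [-0.0, -0.02, 0.6, 0.03, 0.0, 0.01]
(array([ 415,  394,  360,  367,  340,  295,   13,    0,    0,    0,    0,
          0,    0,    0,    0, 1460, 2661,    0]), array([-60, -55, -50, -45, -40, -35, -30, -25, -20, -15, -10,  -5,   0,
         5,  10,  15,  20,  25,  30]))
```

Call:
jog_arm(motion=[[[0, -0.03, 0.5, 0, 0, 0, 0.5], [0, -0.02, 0.5, 0, 0, 0, 0.5], [0, 0, 0.23, 0, 0, 0, 0.5], [0, 0, 0, 0, 0, 0, 0.5]]])

```text
clock: 22.32
position: [0.399, -0.3961, -0.0109]
ee_rot: [0.542, 0.84, 0.004, 0.003]
ft_force: [0.6, 0.4, 0.5]
width: 0.0684
finger_force: 0.0
```

Call:
jog_arm(motion=[[[0, 0, 0, 0, 0, 0, -0.5], [0, 0, 0, 0, 0, 0, -0.5], [0, 0, 0, 0, 0, 0, -0.5], [0, 0, 0, 0, 0, 0, -0.5], [0, 0, 0, 0, 0, 0, -0.5]]])

```text
clock: 22.95
position: [0.3991, -0.3964, -0.0108]
ee_rot: [0.543, 0.84, 0.004, 0.003]
ft_force: [-0.1, 0.2, 6.0]
width: 0.0476
finger_force: 30.0
```

Call:
jog_arm(motion=[[[0, 0, 0, 0, 0, 0, 0.2], [0, 0, 0, 0, 0, 0, 0.2], [0, 0, 0.12, 0, 0, 0, 0.2], [0, 0, 0.12, 0, 0, 0, 0.2], [0, 0, 0, 0, 0, 0, -0.5], [0, 0, 0, 0, 0, 0, -0.5], [0, 0, 0, 0, 0, 0, -0.5]]])

```text
clock: 23.82
position: [0.3987, -0.3959, -0.0237]
ee_rot: [0.543, 0.84, 0.004, 0.002]
ft_force: [-0.5, -0.5, 0.3]
width: 0.0477
finger_force: 30.0
```

```bash
python3 - <<'E'
from h import *
r=binrot('x');p,r0=cur();print(p)
yc=-(63+24+36)
plan((p+[0,0,.24],r0),(F(0,yc,120),r),vmax=52,amax=10)
plan((F(0,yc,40),r,2),(F(0,yc,p[2]*1000+3),r),p0=F(0,yc,120),r0=r)
E
```

```text
[ 0.39868904 -0.39591906 -0.02366271]
-> [ 0.399 -0.396  0.216] 240mm 0.0deg 5 rows
   [0.0, 0.01, -0.96, 0.0, 0.0, 0.0]
   [0.0, 0.01, -0.96, 0.0, 0.0, 0.0]
   [0.0, 0.01, -0.96, 0.0, 0.0, 0.0]
   [0.0, 0.01, -0.96, 0.0, 0.0, 0.0]
   [0.0, 0.01, -0.96, 0.0, 0.0, 0.0]
-> [0.571 0.093 0.184] 520mm 64.2deg 10 rows
   [0.75, 0.72, 0.07, 0.15, -0.08, -0.62]
   [0.67, 0.79, 0.04, 0.15, -0.08, -0.62]
   [0.58, 0.86, 0.01, 0.15, -0.08, -0.62]
   [0.48, 0.92, -0.02, 0.15, -0.08, -0.62]
   [0.38, 0.97, -0.05, 0.15, -0.08, -0.62]
   [0.27, 1.0, -0.08, 0.15, -0.08, -0.62]
   [0.16, 1.02, -0.11, 0.15, -0.08, -0.62]
   [0.05, 1.03, -0.14, 0.15, -0.08, -0.62]
   [-0.06, 1.02, -0.17, 0.15, -0.08, -0.62]
   [-0.18, 1.01, -0.19, 0.15, -0.08, -0.62]
-> [0.57  0.071 0.107] 80mm 0.0deg 2 rows
   [-0.0, 0.0, 0.8, 0.0, 0.0, 0.0]
   [-0.0, 0.0, 0.8, 0.0, 0.0, 0.0]
-> [0.568 0.055 0.049] 61mm 0.0deg 2 rows
   [0.0, -0.0, 0.61, 0.0, 0.0, 0.0]
   [0.0, -0.0, 0.61, 0.0, 0.0, 0.0]
```

Call:
jog_arm(motion=[[[0, 0, -0.96, 0, 0, 0, -0.5], [0, 0, -0.96, 0, 0, 0, -0.5], [0, 0, -0.96, 0, 0, 0, -0.5], [0, 0, -0.96, 0, 0, 0, -0.5], [0, 0, -0.96, 0, 0, 0, -0.5], [0.75, 0.72, 0.07, 0.15, -0.08, -0.62, -0.5], [0.67, 0.79, 0.04, 0.15, -0.08, -0.62, -0.5], [0.58, 0.86, 0.01, 0.15, -0.08, -0.62, -0.5]]])

```text
clock: 24.82
position: [0.4485, -0.249, 0.2072]
ee_rot: [0.398, 0.916, -0.041, -0.0]
ft_force: [0.6, 0.1, -0.6]
width: 0.0477
finger_force: 30.0
```

Call:
jog_arm(motion=[[[0.48, 0.92, -0.02, 0.15, -0.08, -0.62, -0.5], [0.38, 0.97, -0.05, 0.15, -0.08, -0.62, -0.5], [0.27, 1, -0.08, 0.15, -0.08, -0.62, -0.5], [0.16, 1, -0.11, 0.15, -0.08, -0.62, -0.5], [0.05, 1, -0.14, 0.15, -0.08, -0.62, -0.5], [-0.06, 1, -0.17, 0.15, -0.08, -0.62, -0.5], [-0.18, 1, -0.19, 0.15, -0.08, -0.62, -0.5], [0, 0, 0, 0, 0, 0, -0.5]]])

```text
clock: 25.82
position: [0.5685, 0.0923, 0.1846]
ee_rot: [0.026, 0.99, -0.137, -0.008]
ft_force: [-0.6, -0.3, -0.2]
width: 0.0481
finger_force: 30.0
```

```bash
python3 - <<'E'
from h import *
r=binrot('x');yc=-123
print(inF(cur()[0]));inbin(50,-80)
plan((F(0,yc,40),r,2),(F(0,yc,-21),r),amax=10)
E
```

```text
[  -2.46205304 -124.39483222  119.99961536]
h 50 7887 ((1.6148757934570312, -30.250045776367188), (62.91991424560547, 99.44840240478516), 89.54235076904297) 49.40708932451067 [-61.00347248  -0.76223163]
-> [0.57  0.071 0.107] 80mm 0.4deg 2 rows
   [-0.03, 0.03, 0.8, 0.01, -0.01, 0.01]
   [-0.03, 0.04, 0.8, 0.01, -0.01, 0.01]
-> [0.568 0.055 0.049] 61mm 0.0deg 2 rows
   [0.0, -0.0, 0.61, 0.0, 0.0, 0.0]
   [0.0, -0.0, 0.61, 0.0, 0.0, 0.0]
```

Carton_mid is still home. Lowering and releasing the small one, then lifting.

Call:
jog_arm(motion=[[[-0.03, 0.03, 0.8, 0, 0, 0, -0.5], [-0.03, 0.03, 0.8, 0, 0, 0, -0.5], [0, 0, 0.61, 0, 0, 0, -0.5], [0, 0, 0.61, 0, 0, 0, -0.5], [0, 0, 0, 0, 0, 0, -0.5], [0, 0, 0, 0, 0, 0, 0.4], [0, 0, 0, 0, 0, 0, 0.4], [0, 0, 0, 0, 0, 0, 0.4]]])

```text
clock: 26.88
position: [0.5683, 0.053, 0.0501]
ee_rot: [0.029, 0.99, -0.137, -0.007]
ft_force: [0.4, -0.6, 0.0]
width: 0.0638
finger_force: 0.0
```

Call:
jog_arm(motion=[[[0, 0, -0.5, 0, 0, 0, 0.4], [0, -0.2, -0.8, 0, 0, 0, -1], [0, -0.7, -0.3, 0, 0, 0, -1], [0, 0, 0, 0, 0, 0, -1], [0, 0, 0, 0, 0, 0, -1], [0, 0, 0, 0, 0, 0, -1], [0, 0, 0, 0, 0, 0, -1]]])

```text
clock: 27.75
position: [0.5668, 0.0318, 0.1376]
ee_rot: [0.028, 0.99, -0.138, -0.009]
ft_force: [0.6, -0.4, 0.4]
width: 0.0066
finger_force: 0.0
```

```bash
python3 - <<'E'
from h import *
r=binrot('x')
print(inF(cur()[0]));inbin(32);inbin(50,-70)
y0=-175
plan((F(0,y0,60),r),(F(0,y0,-17),r,2),amax=10)
E
```

```text
[  -0.3820274  -169.51838697   58.11760402]
h 32 6948 ((0.8985176086425781, -75.25782775878906), (146.2100372314453, 99.33231353759766), 89.94979858398438) 31.51154990030921 [-147.76268947  -19.86062581]
h 50 12039 ((-2.037097930908203, -30.161705017089844), (64.16443634033203, 92.66091918945312), 89.82096099853516) 49.36071233129115 [-61.43874899  -0.89446139]
-> [0.567 0.027 0.141] 5mm 0.4deg 1 rows
   [-0.0, -0.1, -0.03, 0.01, -0.03, 0.02]
-> [0.566 0.006 0.067] 77mm 0.0deg 2 rows
   [0.0, -0.0, 0.77, 0.0, 0.0, 0.0]
   [0.0, -0.0, 0.77, 0.0, 0.0, 0.0]
```

Call:
jog_arm(motion=[[[0, -0.1, 0, 0, 0, 0, -1], [0, 0, 0.75, 0, 0, 0, -1], [0, 0, 0.75, 0, 0, 0, -1], [0, 0.16, 0, 0, 0, 0, -1], [0, 0.16, 0, 0, 0, 0, -1], [0, 0.16, 0, 0, 0, 0, -1], [0, 0.16, 0, 0, 0, 0, -1], [0, 0.16, 0, 0, 0, 0, -1]]])

```text
clock: 28.85
position: [0.5678, 0.0454, 0.0572]
ee_rot: [0.029, 0.99, -0.138, -0.007]
ft_force: [0.2, -0.2, 1.1]
width: 0.0005
finger_force: 0.1
```

```bash
python3 - <<'E'
from h import *
print(inF(cur()[0]),ctrl.sense()["ft_force"])
E
```

```text
[-9.10498189e-02 -1.34247250e+02 -1.53526118e+01] [ 0.22763353 -0.1980238   1.12467992]
```

Call:
jog_arm(motion=[[[0, 0.08, 0, 0, 0, 0, -1], [0, 0.08, 0, 0, 0, 0, -1], [0, 0.06, 0, 0, 0, 0, -1], [0, 0, 0, 0, 0, 0, -1]]])

```text
clock: 29.35
position: [0.568, 0.0552, 0.0536]
ee_rot: [0.029, 0.99, -0.138, -0.008]
ft_force: [-0.1, -0.7, 0.5]
width: 0.0003
finger_force: 0.0
```

```bash
python3 - <<'E'
from h import *
print(inF(cur()[0]),ctrl.sense()["ft_force"]);inbin(32,-130,-66);inbin(50,-70)
E
```

```text
[  -0.46609572 -123.84350745  -16.08776262] [-0.1262518  -0.70482016  0.51034244]
h 32 6054 ((-0.3822288513183594, -88.92144775390625), (72.45854187011719, 45.83860778808594), 0.01175086759030819) 31.49459695363978 [-111.25326418  -66.41585407]
h 50 18884 ((-0.83319091796875, -30.064605712890625), (95.15199279785156, 64.21137237548828), 0.0065041109919548035) 49.36026633476311 [-61.48591185  -1.8257502 ]
```

Call:
jog_arm(motion=[[[0, 0.05, 0, 0, 0, 0, -1], [0, 0.03, 0, 0, 0, 0, -1], [0, 0, 0, 0, 0, 0, -1]]])

```text
clock: 29.82
position: [0.5678, 0.0574, 0.0531]
ee_rot: [0.029, 0.99, -0.139, -0.008]
ft_force: [-0.2, -5.8, 2.0]
width: 0.0006
finger_force: 2.9
```

```bash
python3 - <<'E'
from h import *
r=binrot('x')
plan((F(0,-135,-14),r),(F(0,-140,120),r),(F(60,-135,260),r),(F(198,-132,255),r),vmax=55)
plan((F(198,-132,110),r),(F(150,-132,125),r,4),(F(95,-132,150),r,6),(F(95,-132,260),r),p0=F(198,-132,255),r0=r)
E
```

```text
-> [0.568 0.045 0.059] 14mm 0.4deg 1 rows
   [-0.02, -0.27, -0.04, -0.0, -0.03, 0.01]
-> [0.57  0.077 0.189] 134mm 0.0deg 3 rows
   [-0.0, -0.03, -0.89, 0.0, 0.0, 0.0]
   [-0.0, -0.03, -0.89, 0.0, 0.0, 0.0]
   [-0.0, -0.03, -0.89, 0.0, 0.0, 0.0]
-> [0.633 0.117 0.322] 152mm 0.0deg 3 rows
   [-0.4, 0.03, -0.93, 0.0, 0.0, 0.0]
   [-0.4, 0.03, -0.93, 0.0, 0.0, 0.0]
   [-0.4, 0.03, -0.93, 0.0, 0.0, 0.0]
-> [0.771 0.11  0.316] 138mm 0.0deg 3 rows
   [-0.92, 0.02, 0.03, 0.0, 0.0, 0.0]
   [-0.92, 0.02, 0.03, 0.0, 0.0, 0.0]
   [-0.92, 0.02, 0.03, 0.0, 0.0, 0.0]
-> [0.768 0.07  0.177] 145mm 0.0deg 3 rows
   [0.0, 0.0, 0.97, 0.0, 0.0, 0.0]
   [0.0, 0.0, 0.97, 0.0, 0.0, 0.0]
   [0.0, 0.0, 0.97, 0.0, 0.0, 0.0]
-> [0.72  0.077 0.191] 50mm 0.0deg 4 rows
   [0.24, 0.0, -0.07, 0.0, 0.0, 0.0]
   [0.24, 0.0, -0.07, 0.0, 0.0, 0.0]
   [0.24, 0.0, -0.07, 0.0, 0.0, 0.0]
   [0.24, 0.0, -0.07, 0.0, 0.0, 0.0]
-> [0.666 0.087 0.215] 60mm 0.0deg 6 rows
   [0.18, -0.0, -0.08, 0.0, 0.0, 0.0]
   [0.18, -0.0, -0.08, 0.0, 0.0, 0.0]
   [0.18, -0.0, -0.08, 0.0, 0.0, 0.0]
   [0.18, -0.0, -0.08, 0.0, 0.0, 0.0]
   [0.18, -0.0, -0.08, 0.0, 0.0, 0.0]
   [0.18, -0.0, -0.08, 0.0, 0.0, 0.0]
-> [0.668 0.118 0.321] 110mm 0.0deg 3 rows
   [-0.0, -0.0, -0.73, 0.0, 0.0, 0.0]
   [-0.0, -0.0, -0.73, 0.0, 0.0, 0.0]
   [-0.0, -0.0, -0.73, 0.0, 0.0, 0.0]
```

Call:
jog_arm(motion=[[[-0.02, -0.27, -0.04, 0, 0, 0, -1], [0, -0.03, -0.89, 0, 0, 0, -1], [0, -0.03, -0.89, 0, 0, 0, -1], [0, -0.03, -0.89, 0, 0, 0, -1], [-0.3, 0.03, -0.93, 0, 0, 0, -1], [-0.4, 0.03, -0.93, 0, 0, 0, -1], [-0.4, 0.03, -0.93, 0, 0, 0, -1], [0, 0, 0, 0, 0, 0, -1]]])

```text
clock: 30.82
position: [0.6323, 0.1184, 0.3239]
ee_rot: [0.029, 0.99, -0.136, -0.004]
ft_force: [-0.3, 0.4, 0.5]
width: 0.0001
finger_force: 0.0
```

```bash
python3 - <<'E'
from h import *
r=binrot('x');print(inF(cur()[0]));inbin(32,-130,-66);inbin(50,-70)
plan((F(198,-132,255),r),(F(198,-132,110),r),vmax=52)
E
```

```text
[  59.37426505 -134.061237    262.25922893]
h 32 2157 ((0.8613319396972656, -87.7828598022461), (72.78889465332031, 43.574771881103516), 0.21494676172733307) 31.463825193913262 [-109.3872787   -66.37497712]
h 50 4440 ((1.8233871459960938, -30.312149047851562), (62.24311828613281, 99.25770568847656), 89.71865844726562) 49.32827908276312 [-60.92130135  -0.06758556]
-> [0.771 0.11  0.316] 141mm 0.4deg 3 rows
   [-0.94, 0.01, 0.02, 0.01, -0.01, 0.0]
   [-0.94, 0.01, 0.02, 0.01, -0.01, 0.0]
   [-0.94, 0.01, 0.02, 0.01, -0.01, 0.0]
-> [0.768 0.07  0.177] 145mm 0.0deg 3 rows
   [0.0, 0.0, 0.97, 0.0, 0.0, 0.0]
   [0.0, 0.0, 0.97, 0.0, 0.0, 0.0]
   [0.0, 0.0, 0.97, 0.0, 0.0, 0.0]
```

Both cartons are snug. Now going behind the handle.

Call:
jog_arm(motion=[[[-0.94, 0.01, 0.02, 0, 0, 0, -1], [-0.94, 0.01, 0.02, 0, 0, 0, -1], [-0.94, 0.01, 0.02, 0, 0, 0, -1], [0, 0, 0, 0, 0, 0, -1], [0, 0, 0.97, 0, 0, 0, -1], [0, 0, 0.97, 0, 0, 0, -1], [0, 0, 0.97, 0, 0, 0, -1]]])

```text
clock: 31.8
position: [0.7646, 0.0696, 0.1749]
ee_rot: [0.029, 0.99, -0.138, -0.009]
ft_force: [0.4, -0.3, -0.0]
width: 0.0001
finger_force: 0.0
```

Call:
jog_arm(motion=[[[0.24, 0, -0.07, 0, 0, 0, -1], [0.24, 0, -0.07, 0, 0, 0, -1], [0.24, 0, -0.07, 0, 0, 0, -1], [0.24, 0, -0.07, 0, 0, 0, -1], [0.18, 0, -0.08, 0, 0, 0, -1]]])

```text
clock: 32.42
position: [0.7099, 0.0791, 0.1955]
ee_rot: [0.029, 0.99, -0.137, -0.007]
ft_force: [1.1, -0.4, 2.0]
width: 0.0003
finger_force: 1.0
```

Call:
jog_arm(motion=[[[0.18, 0, -0.08, 0, 0, 0, -1], [0.18, 0, -0.08, 0, 0, 0, -1], [0.18, 0, -0.08, 0, 0, 0, -1], [0.18, 0, -0.08, 0, 0, 0, -1], [0.2, 0, -0.05, 0, 0, 0, -1], [0.2, 0, -0.05, 0, 0, 0, -1]]])

```text
clock: 33.17
position: [0.6545, 0.0875, 0.2146]
ee_rot: [0.029, 0.99, -0.138, -0.008]
ft_force: [0.9, 0.5, -0.4]
width: 0.0002
finger_force: 0.3
```

```bash
python3 - <<'E'
from h import *
print(inF(cur()[0]))
im=ctrl.read_camera("side");f=inF(pts(im));g=im["color"].max(2)
m=(f[...,2]>80)&(f[...,2]<260)&(f[...,1]<-150)&(f[...,1]>-262)&(f[...,0]>-100)&(f[...,0]<200)
P=f[m];print(m.sum());l=cv2.fitLine(P[:,[0,2]].astype(np.float32),2,0,.01,.01).ravel();print(l,np.degrees(np.arctan2(abs(l[1]),-l[0]*np.sign(l[1]))),np.percentile(P,[5,50,95],0).round(0))
E
```

```text
[  83.6079577  -132.29852627  149.15363024]
261
[  0.25126737   0.96791774  49.992752   176.07005   ] 104.55252 [[  10. -252.   93.]
 [  49. -191.  183.]
 [  99. -151.  258.]]
```

```bash
python3 - <<'E'
from h import *
p,r=cur();o,x,y,n=frame();b=p+.12*n
plan((b,r),([.45,.28,.36],q(99)),vmax=52,amax=10)
E
```

```text
-> [0.656 0.121 0.331] 120mm 0.0deg 3 rows
   [0.0, 0.0, -0.8, 0.0, 0.0, 0.0]
   [0.0, 0.0, -0.8, 0.0, 0.0, 0.0]
   [0.0, 0.0, -0.8, 0.0, 0.0, 0.0]
-> [0.45 0.28 0.36] 262mm 79.0deg 8 rows
   [0.54, 0.33, -0.17, -0.17, 0.13, 0.96]
   [0.59, 0.24, -0.14, -0.17, 0.13, 0.96]
   [0.63, 0.15, -0.13, -0.17, 0.13, 0.96]
   [0.64, 0.04, -0.11, -0.17, 0.13, 0.96]
   [0.64, -0.06, -0.09, -0.17, 0.13, 0.96]
   [0.63, -0.17, -0.08, -0.17, 0.13, 0.96]
   [0.59, -0.27, -0.08, -0.17, 0.13, 0.96]
   [0.54, -0.36, -0.07, -0.17, 0.13, 0.96]
```

Call:
jog_arm(motion=[[[0, 0, -0.8, 0, 0, 0, -1], [0, 0, -0.8, 0, 0, 0, -1], [0, 0, -0.8, 0, 0, 0, -1], [0, 0, -0.4, 0, 0, 0, -1]]])

```text
clock: 33.72
position: [0.6585, 0.1263, 0.3519]
ee_rot: [0.029, 0.99, -0.137, -0.006]
ft_force: [0.5, -0.2, 0.4]
width: 0.0004
finger_force: 0.0
```

Call:
jog_arm(motion=[[[0.54, 0.33, -0.17, -0.17, 0.13, 0.96, 0], [0.59, 0.24, -0.14, -0.17, 0.13, 0.96, 0], [0.63, 0.15, -0.13, -0.17, 0.13, 0.96, 0], [0.64, 0.04, -0.11, -0.17, 0.13, 0.96, 0], [0.64, -0.06, -0.09, -0.17, 0.13, 0.96, 0], [0.63, -0.17, -0.08, -0.17, 0.13, 0.96, 0], [0.59, -0.27, -0.08, -0.17, 0.13, 0.96, 0], [0.54, -0.36, -0.07, -0.17, 0.13, 0.96, 0]]])

```text
clock: 34.72
position: [0.4514, 0.2844, 0.3788]
ee_rot: [0.65, 0.76, 0.0, -0.001]
ft_force: [-0.4, 0.4, 0.4]
width: 0.0456
finger_force: 0.0
```

Call:
jog_arm(motion=[[[0, 0, 0, 0, 0, 0, 0], [0, 0, 0, 0, 0, 0, 0], [0, 0, 0, 0, 0, 0, 0], [0, 0, 0, 0, 0, 0, 0], [0, 0, 0, 0, 0, 0, 0], [0, 0, 0, 0, 0, 0, 0], [0, 0, 0, 0, 0, 0, 0], [0, 0, 0, 0, 0, 0, 0]]])

```text
clock: 35.72
position: [0.4525, 0.2841, 0.3786]
ee_rot: [0.647, 0.762, -0.0, -0.001]
ft_force: [0.3, 0.7, 0.8]
width: 0.0455
finger_force: 0.0
```

Call:
jog_arm(motion=[[[0, 0, 0, 0, 0, 0, 0], [0, 0, 0, 0, 0, 0, 0], [0, 0, 0, 0, 0, 0, 0], [0, 0, 0, 0, 0, 0, 0], [0, 0, 0, 0, 0, 0, 0], [0, 0, 0, 0, 0, 0, 0], [0, 0, 0, 0, 0, 0, 0], [0, 0, 0, 0, 0, 0, 0]]])

```text
clock: 36.72
position: [0.4525, 0.2841, 0.3785]
ee_rot: [0.647, 0.762, -0.0, -0.001]
ft_force: [0.3, 0.1, -1.6]
width: 0.0456
finger_force: 0.0
```

```bash
python3 - <<'E'
from h import *
print(cur()[0])
im=ctrl.read_camera("wrist");np.savez("wR.npz",W=pts(im),c=im["color"])
s=ctrl.read_camera("side");f=inF(pts(s));m=(abs(f[...,0])<60)&(f[...,1]>-250)&(f[...,1]<-20);print("lid z",np.percentile(f[m][:,2],[5,50,95]))
cv2.imwrite("pics/s6.png",np.vstack([im["color"][:270],cv2.resize(s["color"][100:260,180:400],(440,320))if 0 else cv2.resize(s["color"][90:240,180:470],(640,330))]))
E
```

```text
[0.45253715 0.28412903 0.37852459]
lid z [-105.7731595   -18.96573344  465.29143515]
```

View pics/s6.png

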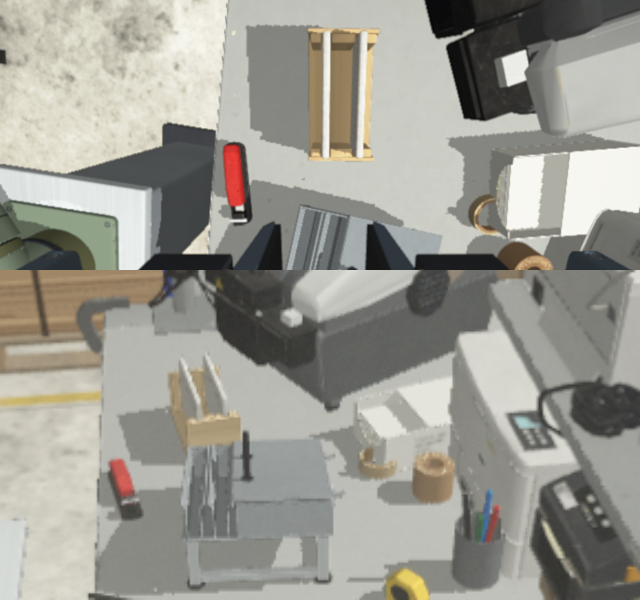

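The lower picture shows the lid shut, handle at (246,455). The upper one shows both mailers edge-on at columns 326 and 361, rows 30–157.

```bash
python3 - <<'E'
from h import *
D=np.load("wR.npz");W=D["W"]
for lo,hi in((315,340),(348,372)):
    S=W[25:165,lo:hi].reshape(-1,3);S=S[(S[:,2]>.112)&(S[:,2]<.135)]
    print(len(S),np.median(S[:,2]),cv2.minAreaRect(S[:,:2].astype(np.float32)*1000),S[:,:2].mean(0))
A=np.load("scene0.npz")["W"];r=A.reshape(-1,3)
m=(abs(r[:,0]-.5)<.12)&(abs(r[:,1]-.38)<.12)&(r[:,2]>.115)&(r[:,2]<.13);print(np.percentile(r[m],[1,50,99],0))
E
```

```text
986 0.12115765501039583 ((442.28179931640625, 367.61492919921875), (9.970094680786133, 158.28550720214844), 9.251497268676758) [0.44089156 0.37258665]
1041 0.12097514938224124 ((487.1744384765625, 375.6925048828125), (10.4041748046875, 159.9883270263672), 8.697463989257812) [0.48616539 0.37921455]
[[0.42410353 0.29577083 0.11514887]
 [0.4755193  0.39214923 0.12007012]
 [0.61185153 0.49720802 0.12921792]]
```

```bash
python3 - <<'E'
from h import *
r=q(99.0)
plan(([.442,.368,.13],r,6),([.442,.368,.064],r,2),vmax=55)
E
```

```text
-> [0.442 0.368 0.13 ] 263mm 0.3deg 6 rows
   [0.28, 0.01, 0.83, -0.0, -0.0, 0.01]
   [0.28, 0.01, 0.83, -0.0, -0.0, 0.01]
   [0.28, 0.01, 0.83, -0.0, -0.0, 0.01]
   [0.28, 0.01, 0.83, -0.0, -0.0, 0.01]
   [0.28, 0.01, 0.83, -0.0, -0.0, 0.01]
   [0.28, 0.01, 0.83, -0.0, -0.0, 0.01]
-> [0.442 0.368 0.064] 66mm 0.0deg 2 rows
   [0.0, 0.0, 0.66, 0.0, 0.0, 0.0]
   [0.0, 0.0, 0.66, 0.0, 0.0, 0.0]
```

Call:
jog_arm(motion=[[[0.28, 0.01, 0.83, 0, 0, 0, -0.34], [0.28, 0.01, 0.83, 0, 0, 0, -0.34], [0.28, 0.01, 0.83, 0, 0, 0, -0.34], [0.28, 0.01, 0.83, 0, 0, 0, -0.34], [0.28, 0.01, 0.83, 0, 0, 0, -0.34], [0.28, 0.01, 0.83, 0, 0, 0, -0.34], [0, 0, 0, 0, 0, 0, -0.34], [0, 0, 0, 0, 0, 0, -0.34]]])

```text
clock: 37.83
position: [0.4425, 0.3679, 0.1311]
ee_rot: [0.647, 0.762, 0.001, -0.0]
ft_force: [0.1, 0.4, 0.1]
width: 0.0297
finger_force: 0.0
```

```bash
python3 - <<'E'
from h import *
r=q(99.0);p,r0=cur()
plan(([.442,.368,.064],r,2),vmax=55)
W=pts(ctrl.read_camera("wrist"));T=r0.inv().apply(W.reshape(-1,3)-p)*1000
m=(abs(T[:,1])<12)&(T[:,2]>-25)&(T[:,2]<40)&(T[:,0]<95)&(T[:,0]>-90);S=T[m];print(m.sum(),np.percentile(S,[2,50,98],0))
E
```

```text
-> [0.442 0.368 0.064] 67mm 0.3deg 2 rows
   [0.0, -0.01, 0.67, 0.0, -0.0, 0.02]
   [0.0, -0.0, 0.67, 0.0, -0.0, 0.02]
3036 [[-74.16572502  -5.71546289   8.41934224]
 [ 21.56453353  -0.87182711   9.98129577]
 [ 77.38209156   4.16978469  12.75741629]]
```

Centred within 1 mm on the mailer. Descend and grip.

Call:
jog_arm(motion=[[[0, -0.01, 0.67, 0, 0, 0.02, -0.34], [0, 0, 0.67, 0, 0, 0.02, -0.34], [0, 0, 0, 0, 0, 0, -0.34], [0, 0, 0, 0, 0, 0, -1], [0, 0, 0, 0, 0, 0, -1], [0, 0, 0, 0, 0, 0, -1], [0, 0, 0, 0, 0, 0, -1], [0, 0, 0, 0, 0, 0, -1]]])

```text
clock: 38.88
position: [0.442, 0.3682, 0.0644]
ee_rot: [0.65, 0.76, 0.001, -0.0]
ft_force: [-0.5, -1.7, 6.1]
width: 0.0098
finger_force: 30.0
```

```bash
python3 - <<'E'
from h import *
r=binrot('y');p,r0=cur();print(p)
# mailer bottom at z=.012 -> below TCP reading by
b=p[2]-.012;print("bottom below TCP",b)
b=b*1000
yc=-112
plan((p+[0,0,.19],r0,4),(F(-131.2,yc,b+85),r),vmax=55)
plan((F(-131.2,yc,b+15),r),(F(-131.2,yc,b+1.5),r),p0=F(-131.2,yc,b+85),r0=r)
E
```

```text
[0.44196935 0.3682416  0.06442285]
bottom below TCP 0.05242285406986662
-> [0.442 0.368 0.254] 190mm 0.0deg 4 rows
   [0.0, 0.0, -0.95, 0.0, 0.0, 0.0]
   [0.0, 0.0, -0.95, 0.0, 0.0, 0.0]
   [0.0, 0.0, -0.95, 0.0, 0.0, 0.0]
   [0.0, 0.0, -0.95, 0.0, 0.0, 0.0]
-> [0.441 0.117 0.198] 258mm 20.3deg 5 rows
   [-0.99, -0.16, 0.22, 0.04, -0.32, 0.25]
   [-0.99, -0.12, 0.28, 0.04, -0.32, 0.25]
   [-0.97, -0.07, 0.33, 0.04, -0.32, 0.25]
   [-0.95, -0.03, 0.39, 0.04, -0.32, 0.25]
   [-0.93, 0.01, 0.44, 0.04, -0.32, 0.25]
-> [0.44  0.097 0.131] 70mm 0.0deg 2 rows
   [-0.0, 0.0, 0.7, 0.0, 0.0, 0.0]
   [-0.0, 0.0, 0.7, 0.0, 0.0, 0.0]
-> [0.439 0.094 0.118] 14mm 0.0deg 1 rows
   [0.0, -0.0, 0.27, 0.0, 0.0, 0.0]
```

Call:
jog_arm(motion=[[[0, 0, -0.4, 0, 0, 0, -1], [0, 0, -0.9, 0, 0, 0, -1], [0, 0, -0.9, 0, 0, 0, -1], [0, 0, -0.9, 0, 0, 0, -1], [0, 0, -0.7, 0, 0, 0, -1], [0, 0, 0, 0, 0, 0, -1]]])

```text
clock: 39.62
position: [0.4424, 0.3685, 0.2558]
ee_rot: [0.65, 0.76, 0.003, 0.0]
ft_force: [0.4, 0.8, -1.3]
width: 0.0098
finger_force: 30.0
```

Call:
jog_arm(motion=[[[-0.99, -0.16, 0.22, 0.04, -0.32, 0.25, -1], [-0.99, -0.12, 0.28, 0.04, -0.32, 0.25, -1], [-0.97, -0.07, 0.33, 0.04, -0.32, 0.25, -1], [-0.95, -0.03, 0.39, 0.04, -0.32, 0.25, -1], [-0.93, 0.01, 0.44, 0.04, -0.32, 0.25, -1], [0, 0, 0, 0, 0, 0, -1], [0, 0, 0, 0, 0, 0, -1]]])

```text
clock: 40.5
position: [0.439, 0.1166, 0.1964]
ee_rot: [0.722, 0.678, -0.104, 0.093]
ft_force: [0.3, -0.3, -0.8]
width: 0.0098
finger_force: 30.0
```

```bash
cat > mf.py <<'E'
from h import *
def mailer(cx):
    im=ctrl.read_camera("wrist");f=inF(pts(im));p,r=cur();print("tcp",inF(p).round(1),"roterr",np.degrees((r.inv()*binrot('y')).as_rotvec()).round(2))
    u=im["color"].min(2)
    m=(abs(f[...,0]-cx)<14)&(f[...,1]>-260)&(f[...,1]<60)&(f[...,2]>95)&(f[...,2]<230)&(u>120)
    S=f[m]
    if len(S)>50:
        h=np.percentile(S[:,2],90);T=S[S[:,2]>h-6];print("top",len(T),np.median(T[:,2]).round(1),cv2.minAreaRect(T[:,:2].astype(np.float32)),np.percentile(T[:,1],[1,99]))
    return f,im
E
python3 - <<'E'
from mf import *
f,im=mailer(-131)
# flare/channel edges now
for a in range(-152,-68,3):
    k=(f[...,0]>=a)&(f[...,0]<a+3)&(f[...,1]>-60)&(f[...,1]<-5)&(f[...,2]>-20)&(f[...,2]<75)
    if k.sum(): print(a,np.percentile(f[k][:,2],[5,50,95]).round(0),end=";")
r=binrot('y');b=52.4;yc=-112
print();plan((F(-131.2,yc,b+70),r),(F(-131.2,yc,b+15),r),(F(-131.2,yc,b+1.5),r))
E
```

```text
tcp [-132.9 -111.5  136. ] roterr [-0.26  0.04 -0.15]
top 4513 192.7 ((-132.5958251953125, -92.28688049316406), (120.88231658935547, 9.979677200317383), 89.81883239746094) [-149.11027791  -32.65332477]
-149 [55. 57. 58.];-146 [52. 55. 57.];-143 [49. 51. 53.];-140 [-1. 14. 49.];-137 [-1. -0.  1.];-134 [-2. -0.  1.];-131 [-1. -0.  1.];-128 [-1. -0.  1.];-125 [-2. -0.  1.];-122 [-0. 47. 51.];-119 [50. 52. 55.];-116 [54. 56. 58.];-113 [55. 56. 58.];-110 [-1. 56. 58.];-107 [-1. 54. 57.];-104 [50. 52. 54.];-101 [47. 49. 51.];-95 [-1. -0.  1.];-92 [-1. -0.  1.];-89 [-2. -0.  1.];-86 [-2. -0.  1.];-83 [-1. 26. 49.];-80 [49. 51. 53.];-77 [52. 55. 57.];-74 [56. 59. 61.];-71 [59. 61. 62.];
-> [0.441 0.113 0.184] 14mm 0.3deg 1 rows
   [-0.01, 0.04, 0.27, -0.03, 0.0, -0.01]
-> [0.44  0.097 0.131] 55mm 0.0deg 2 rows
   [0.0, -0.0, 0.55, 0.0, 0.0, 0.0]
   [0.0, -0.0, 0.55, 0.0, 0.0, 0.0]
-> [0.439 0.094 0.118] 14mm 0.0deg 1 rows
   [0.0, 0.0, 0.27, 0.0, 0.0, 0.0]
```

Call:
jog_arm(motion=[[[0, 0.04, 0.27, -0.03, 0, -0.01, -1], [0, 0, 0.55, 0, 0, 0, -1], [0, 0, 0.55, 0, 0, 0, -1], [0, 0, 0.2, 0, 0, 0, -1], [0, 0, 0, 0, 0, 0, -1]]])

```text
clock: 41.18
position: [0.4396, 0.0945, 0.1212]
ee_rot: [0.721, 0.679, -0.103, 0.095]
ft_force: [0.4, 0.3, -0.6]
width: 0.01
finger_force: 30.0
```

```bash
python3 - <<'E'
from mf import *
mailer(-131)
E
```

```text
tcp [-130.5 -112.    58. ] roterr [ 0.09  0.06 -0.08]
top 4473 114.3 ((-130.7397918701172, -92.63580322265625), (120.81458282470703, 9.83940601348877), 89.93436431884766) [-149.42015814  -33.02892371]
```

Call:
jog_arm(motion=[[[0, 0, 0.05, 0, 0, 0, -1], [0.14, 0, 0, 0, 0, 0, -1], [0.14, 0, 0, 0, 0, 0, -1], [0.14, 0, 0, 0, 0, 0, -1], [0.14, 0, 0, 0, 0, 0, -1], [0, 0, 0, 0, 0, 0, -1]]])

```text
clock: 41.98
position: [0.4414, 0.1211, 0.1113]
ee_rot: [0.721, 0.679, -0.102, 0.095]
ft_force: [0.4, -0.4, -1.2]
width: 0.0096
finger_force: 30.0
```

Call:
jog_arm(motion=[[[0.06, 0, 0, 0, 0, 0, -1], [0.04, 0, 0, 0, 0, 0, -1], [0, 0, 0, 0, 0, 0, -1]]])

```text
clock: 42.35
position: [0.4417, 0.1254, 0.1101]
ee_rot: [0.721, 0.678, -0.102, 0.096]
ft_force: [0.8, 0.6, -1.6]
width: 0.0097
finger_force: 30.0
```

```bash
python3 - <<'E'
from mf import *
mailer(-131)
E
```

```text
tcp [-130.9  -79.4   55.1] roterr [ 0.05  0.08 -0.09]
top 4523 112.2 ((-130.51759338378906, -59.89080810546875), (120.96510314941406, 9.822676658630371), 89.90095520019531) [-116.79719      -0.21674739]
```

Almost at the stop; nudging until there is contact force.

Call:
jog_arm(motion=[[[0.03, 0, 0.03, 0, 0, 0, -1], [0.03, 0, 0, 0, 0, 0, -1], [0, 0, 0, 0, 0, 0, -1]]])

```text
clock: 42.78
position: [0.4418, 0.1262, 0.1084]
ee_rot: [0.721, 0.678, -0.104, 0.097]
ft_force: [0.2, -5.3, 2.3]
width: 0.0098
finger_force: 30.0
```

Call:
jog_arm(motion=[[[0, 0, 0, 0, 0, 0, -0.5], [0, 0, 0, 0, 0, 0, -0.5], [0, 0, 0, 0, 0, 0, -0.5], [0, 0, -0.5, 0, 0, 0, -0.5], [0, 0, -0.9, 0, 0, 0, -0.5], [0, 0, -0.9, 0, 0, 0, -0.5]]])

```text
clock: 43.52
position: [0.4437, 0.16, 0.2194]
ee_rot: [0.721, 0.678, -0.102, 0.095]
ft_force: [0.3, 1.1, 0.4]
width: 0.0228
finger_force: 0.0
```

```bash
python3 - <<'E'
from mf import *
mailer(-131)
r=q(98.8)
plan(([.486,.375,.20],r),([.486,.375,.13],r),vmax=55)
E
```

```text
tcp [-128.2  -74.9  175.8] roterr [ 0.58 -0.3  -0.19]
top 2203 109.4 ((-130.5580291748047, -73.26628875732422), (10.018949508666992, 148.95384216308594), 0.055745191872119904) [-145.50716821   -0.2151832 ]
-> [0.486 0.375 0.2  ] 217mm 19.9deg 4 rows
   [1.07, 0.13, -0.17, -0.03, 0.39, -0.31]
   [1.07, 0.19, -0.1, -0.03, 0.39, -0.31]
   [1.06, 0.24, -0.02, -0.03, 0.39, -0.31]
   [1.04, 0.3, 0.05, -0.03, 0.39, -0.31]
-> [0.486 0.375 0.13 ] 70mm 0.0deg 2 rows
   [0.0, 0.0, 0.7, 0.0, 0.0, 0.0]
   [0.0, 0.0, 0.7, 0.0, 0.0, 0.0]
```

Call:
jog_arm(motion=[[[0.87, 0.11, -0.13, -0.03, 0.31, -0.25, -0.4], [0.87, 0.15, -0.08, -0.03, 0.31, -0.25, -0.4], [0.87, 0.19, -0.02, -0.03, 0.31, -0.25, -0.4], [0.86, 0.22, 0.02, -0.02, 0.31, -0.25, -0.4], [0.85, 0.25, 0.06, -0.02, 0.31, -0.25, -0.4], [0, 0, 0.65, 0, 0, 0, -0.4], [0, 0, 0.65, 0, 0, 0, -0.4], [0, 0, 0, 0, 0, 0, -0.4]]])

```text
clock: 44.58
position: [0.4818, 0.374, 0.1203]
ee_rot: [0.649, 0.761, -0.01, -0.001]
ft_force: [0.4, -0.3, 1.1]
width: 0.0273
finger_force: 0.0
```

```bash
python3 - <<'E'
from h import *
r=q(98.8);p,r0=cur();print(p,np.degrees((r0.inv()*r).as_rotvec()))
W=pts(ctrl.read_camera("wrist"));T=r0.inv().apply(W.reshape(-1,3)-p)*1000
m=(abs(T[:,1])<12)&(W.reshape(-1,3)[:,2]>.112)&(W.reshape(-1,3)[:,2]<.128)&(T[:,0]<95)&(T[:,0]>-90);S=T[m];print(m.sum(),np.percentile(S,[2,50,98],0),cv2.minAreaRect(S[:,:2].astype(np.float32)))
plan(([.487,.3755,.064],r,2),vmax=55)
E
```

```text
[0.48176981 0.37402774 0.12028286] [-0.89397628  0.63623452  0.22861454]
3243 [[-73.74620852   0.94546813  -2.91036526]
 [ 22.78032076   5.49210468  -1.18045982]
 [ 78.13565817  10.24952187   1.48526176]] ((1.1952362060546875, 5.567890167236328), (158.2585906982422, 9.955796241760254), 0.2566559314727783)
-> [0.487 0.376 0.064] 59mm 0.9deg 2 rows
   [0.0, 0.05, 0.58, -0.03, 0.03, 0.01]
   [0.0, 0.04, 0.58, -0.03, 0.03, 0.01]
```

Call:
jog_arm(motion=[[[0, 0.11, 0, -0.09, 0.06, 0, -0.4], [0, 0, 0.55, 0, 0, 0, -0.4], [0, 0, 0.55, 0, 0, 0, -0.4], [0, 0, 0, 0, 0, 0, -0.4], [0, 0, 0, 0, 0, 0, -1], [0, 0, 0, 0, 0, 0, -1], [0, 0, 0, 0, 0, 0, -1], [0, 0, 0, 0, 0, 0, -1]]])

```text
clock: 45.62
position: [0.4885, 0.3767, 0.0698]
ee_rot: [0.65, 0.76, 0.003, 0.0]
ft_force: [-4.6, -0.3, 6.1]
width: 0.0099
finger_force: 30.0
```

```bash
python3 - <<'E'
from h import *
r=binrot('y');p,r0=cur();b=(p[2]-.012)*1000+1;print(p,b,ctrl.sense()["width"])
plan((p+[0,0,.19],r0,4),(F(-90.5,-112,b+85),r),vmax=52)
E
```

```text
[0.48848509 0.37665152 0.0697666 ] 58.76659931767151 0.00992181528526291
-> [0.488 0.377 0.26 ] 190mm 0.0deg 4 rows
   [0.0, 0.01, -0.95, 0.0, 0.0, 0.0]
   [0.0, 0.01, -0.95, 0.0, 0.0, 0.0]
   [0.0, 0.01, -0.95, 0.0, 0.0, 0.0]
   [0.0, 0.01, -0.95, 0.0, 0.0, 0.0]
-> [0.482 0.116 0.204] 267mm 20.4deg 6 rows
   [-0.86, -0.16, 0.18, 0.04, -0.27, 0.2]
   [-0.85, -0.13, 0.22, 0.04, -0.27, 0.2]
   [-0.84, -0.1, 0.26, 0.04, -0.27, 0.2]
   [-0.83, -0.06, 0.3, 0.04, -0.27, 0.2]
   [-0.82, -0.03, 0.34, 0.04, -0.27, 0.2]
   [-0.8, -0.0, 0.38, 0.04, -0.27, 0.2]
```

Call:
jog_arm(motion=[[[0, 0, -0.4, 0, 0, 0, -1], [0, 0, -0.9, 0, 0, 0, -1], [0, 0, -0.9, 0, 0, 0, -1], [0, 0, -0.9, 0, 0, 0, -1], [0, 0, -0.7, 0, 0, 0, -1], [0, 0, 0, 0, 0, 0, -1]]])

```text
clock: 46.38
position: [0.4898, 0.3766, 0.262]
ee_rot: [0.649, 0.761, 0.007, 0.002]
ft_force: [0.2, 1.1, -1.1]
width: 0.0101
finger_force: 30.0
```

Call:
jog_arm(motion=[[[-0.86, -0.16, 0.18, 0.04, -0.27, 0.2, -1], [-0.85, -0.13, 0.22, 0.04, -0.27, 0.2, -1], [-0.84, -0.1, 0.26, 0.04, -0.27, 0.2, -1], [-0.83, -0.06, 0.3, 0.04, -0.27, 0.2, -1], [-0.82, -0.03, 0.34, 0.04, -0.27, 0.2, -1], [-0.8, 0, 0.38, 0.04, -0.27, 0.2, -1], [0, 0, 0, 0, 0, 0, -1], [0, 0, 0, 0, 0, 0, -1]]])

```text
clock: 47.38
position: [0.4819, 0.1156, 0.2028]
ee_rot: [0.719, 0.681, -0.104, 0.094]
ft_force: [0.6, 0.4, -1.2]
width: 0.0098
finger_force: 30.0
```

```bash
python3 - <<'E'
from mf import *
mailer(-91);mailer(-131)
r=binrot('y');plan((F(-90.5,-112,120),r),(F(-90.5,-112,62),r,2))
E
```

```text
tcp [ -90.2 -111.8  142.7] roterr [-0.15  0.08  0.39]
top 4273 194.0 ((-89.9496078491211, -94.2139892578125), (10.05996322631836, 123.3594970703125), 0.3767815828323364) [-153.5898395  -33.6360344]
tcp [ -90.1 -111.7  142.9] roterr [-0.13  0.08  0.4 ]
top 2801 109.4 ((-130.01693725585938, -70.47169494628906), (9.950448036193848, 143.6904754638672), 0.07408837974071503) [-140.27602571   -0.3210155 ]
-> [0.481 0.109 0.181] 23mm 0.4deg 1 rows
   [-0.01, -0.01, 0.46, -0.01, 0.01, 0.04]
-> [0.48  0.093 0.126] 58mm 0.0deg 2 rows
   [-0.0, -0.0, 0.58, 0.0, 0.0, 0.0]
   [-0.0, -0.0, 0.58, 0.0, 0.0, 0.0]
```

Call:
jog_arm(motion=[[[0, -0.01, 0.46, -0.01, 0.01, 0.04, -1], [0, 0, 0.56, 0, 0, 0, -1], [0, 0, 0.55, 0, 0, 0, -1], [0, 0, 0, 0, 0, 0, -1], [0.14, 0, 0.05, 0, 0, 0, -1], [0.14, 0, 0, 0, 0, 0, -1], [0.14, 0, 0, 0, 0, 0, -1], [0.14, 0, 0, 0, 0, 0, -1]]])

```text
clock: 48.48
position: [0.4817, 0.1205, 0.118]
ee_rot: [0.721, 0.679, -0.102, 0.095]
ft_force: [-0.4, -0.1, -1.9]
width: 0.0098
finger_force: 30.0
```

```bash
python3 - <<'E'
from mf import *
mailer(-91)
E
```

```text
tcp [-90.7 -83.1  61.9] roterr [-0.03 -0.03 -0.02]
top 4377 113.9 ((-90.23612213134766, -66.05077362060547), (123.09839630126953, 10.081493377685547), 89.93051147460938) [-125.43431671   -5.70246962]
```

Bottom about 4 mm above the floor and 5 mm short of the stop; lower and push home.

Call:
jog_arm(motion=[[[0, 0, 0.05, 0, 0, 0, -1], [0.05, 0, 0, 0, 0, 0, -1], [0.04, 0, 0, 0, 0, 0, -1], [0, 0, 0, 0, 0, 0, -1]]])

```text
clock: 49.02
position: [0.4817, 0.1234, 0.1141]
ee_rot: [0.721, 0.679, -0.103, 0.094]
ft_force: [-0.4, 0.1, -0.4]
width: 0.0098
finger_force: 30.0
```

Call:
jog_arm(motion=[[[0.03, 0, 0.02, 0, 0, 0, -1], [0.03, 0, 0, 0, 0, 0, -1], [0, 0, 0, 0, 0, 0, -1]]])

```text
clock: 49.4
position: [0.4817, 0.1253, 0.1125]
ee_rot: [0.721, 0.679, -0.103, 0.095]
ft_force: [-0.1, -1.9, 0.6]
width: 0.0094
finger_force: 30.0
```

```bash
python3 - <<'E'
from mf import *
mailer(-91)
E
```

```text
tcp [-90.9 -77.8  58.2] roterr [-0.07  0.1  -0.04]
top 4415 109.9 ((-90.46387481689453, -59.81465148925781), (123.0092544555664, 10.071744918823242), 89.96905517578125) [-119.39298444    0.46981598]
```

Against the stop and on the floor. Release and retreat.

Call:
jog_arm(motion=[[[0.02, 0, 0, 0, 0, 0, -1], [0, 0, 0, 0, 0, 0, -0.52], [0, 0, 0, 0, 0, 0, -0.52], [0, 0, 0, 0, 0, 0, -0.52], [0, 0, -0.5, 0, 0, 0, -0.52], [0, 0, -0.9, 0, 0, 0, -0.52], [0, 0, -0.9, 0, 0, 0, -0.52], [0, 0, -0.9, 0, 0, 0, -0.52]]])

```text
clock: 50.45
position: [0.4849, 0.1716, 0.2672]
ee_rot: [0.721, 0.679, -0.102, 0.094]
ft_force: [0.8, -0.0, 0.3]
width: 0.022
finger_force: 0.0
```

```bash
python3 - <<'E'
from mf import *
f,im=mailer(-91);mailer(-131)
m=(abs(f[...,0]-20)<40)&(f[...,1]>-250)&(f[...,1]<-20);print("lid",np.percentile(f[m][:,2],[5,50,95]))
s=ctrl.read_camera("side")
cv2.imwrite("pics/fin.png",np.vstack([im["color"][:250],cv2.resize(s["color"][90:300,180:470],(640,340))]))
E
```

```text
tcp [-88.3 -74.9 225.8] roterr [ 0.5  -0.36 -0.14]
top 1645 109.5 ((-90.82152557373047, -78.46739959716797), (9.170522689819336, 158.65533447265625), 0.16412115097045898) [-155.75461993   -0.38169476]
tcp [-88.5 -75.  223.2] roterr [ 0.45 -0.3  -0.12]
top 1346 109.4 ((-129.99867248535156, -63.83815002441406), (10.068452835083008, 129.32357788085938), 0.05454332008957863) [-1.23403586e+02 -6.18441529e-02]
lid [ 60.01413266  61.76317197 348.95682148]
```

View pics/fin.png

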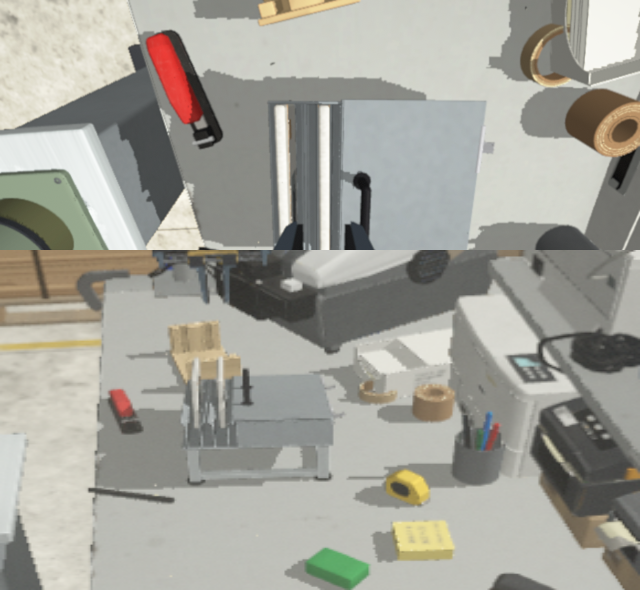

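The final picture shows both mailers at the stop (columns 282 and 323), the lid shut (plane at 61.8 mm), and the tape measure and note block where they were.

```bash
python3 -c "
from plant import ctrl
print(ctrl.sign_off())"
```

```text
the job is handed in; nothing more can be done
None
```

The job is handed in: the two cartons there (mid and small; the long one was absent) are snug under the shut lid, both mailers stand against the back stop, one per channel, and the tape measure and note block were not touched.

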